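# Still the pendant hook and hang the check weight on the balance

### The arm

A 6-joint arm with a two-finger parallel gripper is mounted at the origin on the work surface; the furniture and walls round the work are solid. World frame = base frame: x ahead of the robot, y to its left, z up, the work surface at z = 0. Lengths are in m, angles in rad, forces in N, time in s.
With the tool pointing down it reaches from about 0.35 to 0.975 m from the base axis. Payload 4.9 kg.
Tool frame: the origin (TCP) lies midway between the tips of the shut fingers; the grasp point (between the pads) lies 19 mm behind it; z points along the fingers, y is the direction in which the jaws open and shut (so a half turn about z gives the same grasp; the last joint's range is limited). The gripper opens to 85 mm and grips with 20 to 120 N. Pads are 22 mm wide; open, the fingers measure 114 mm over their backs; the gripper's body (76 mm by 85 mm) begins 54 mm behind the grasp point. The pads swing forward as they close: fully open they stand 13 mm farther back than shut.
Start: joints at [0.684, 0.053, 1.613, -0, 1.476, -0.119], TCP at [0.434, 0.45, 0.231] pointing down, gripper open.
Joint ranges: [-3.01, 3.01], [-1.01, 2.22], [0.06, 2.58], [-1.02, 4.17], [0.09, 2.62], [-3.14, 3.14]. Speed limits (rad/s): [2.57, 2.57, 3.14, 3.14, 3.14, 3.14].

### API

Orientations are given as a unit quaternion [w, x, y, z].
In Python, from plant import manip, cams gives the robot as it stands.
- The arm moves only by the tool jog_arm, never from a script. Its argument "targets" is a list of rows, each a list of 4 numbers: the shift along the tool's x, y, z in m, then the turn about the tool's z in degrees. A call has 1 to 5 rows; each row is the pose to reach, as a shift and turn from the pose commanded when the call began, along the tool's axes at that moment; what a row does not reach only later rows make up. A row lasts 1/12 s, in which the tool goes at most 41.7 mm and 7.16 degrees, less where a joint would pass 70% of its speed; a pose out of reach is approached as far as the arm can. A call with a gripper value outside its range is refused whole. "fingers" is the opening, from 0 (shut) to 1 (fully open), set as the call begins (left out, the last holds). The fingers move at their own pace and stop on an object; the grip force is fixed at half the most. Time passes only in rows, so rows that repeat a pose let the fingers close. It gives the time, the measured TCP pose, the force and the opening at its end, in the units of the state.
- manip.state(): the state, without advancing time (a new reading comes with each control period).
- cams.grab_frame(name): name is "side" or "top"; returns the picture (400x640x3 uint8, red, green, blue); there is no depth.
- cams.get_calibration(name): a dict with "camera_matrix" (3x3 intrinsics, pixels), "cam_to_world" (4x4, takes a point from camera to world coordinates). Camera axes: x right, y up, looking along -z (the intrinsics and any distortion apply to the point x, -y, -z); pixel columns grow to the right and rows downward; lengths in m; the calibration is good to about 2 mm. A picture is of the moment at which its call begins. get_calibration takes no time and is no camera call.
- manip.job_done(): hands the job in, once; it reports no verdict.
The state is a dict: "time": time; "joint_pos": joint angles; "joint_vel": joint speeds; "joint_efforts": joint torques, N m; "tool_pos": TCP position; "tool_rot": TCP orientation; "contact_force": force on the tool from outside, world axes, zero at the start; "ft_torque": the same for the moment, N m; "gripper_width": opening from 0.0 (shut) to 1.0 (fully open).
Only numpy, scipy, OpenCV 4.12 (cv2) and the standard library are available. Lean on these libraries where they do the work, as an engineer would, in place of code of your own. Each camera call takes 0.05 s, during which the arm holds its last target. There are 200 camera calls.

### The job

The hook under the head of the bench balance is swinging from side to side and would go on doing so: steady it with a touch until it hangs straight and still. Then hang the steel check weight on it by its wire bail, so that it hangs freely and quietly. Do not bump the balance stand, do not tip the weight over, and leave everything else where it stands.

Things in the scene. Friction and masses are not known exactly. Their poses are not given: they have to be found in the camera images.
- stand: Fixed bench balance stand: grey base 120 (x) x 150 (y) x 12 mm, 16 mm column at its back (x = +45 mm), white head 120 x 64 x 46 mm, 346 to 392 mm above the bench, front face at x = -55 mm, which covers the hook from above: come in from the open front with the tool tilted. Origin: centre of the base's underside; -x is the front, z up.
- hook_pin (a point): Centre of the hook's pin, fixed in the stand at x = -15, y = 0, z = 330 mm of its frame; the pin lies along the stand's x, so the hook swings only in the stand's y-z plane.
- hook (a joint): Swing of the pendant hook about its pin (rad): 0 straight down, positive towards the stand's +y; stops at +-0.8. Nearly frictionless: about 0.6 s to and fro, hardly decaying within a minute. Hook about 0.15 kg, 8 mm round rod: shank from the pin straight down 46 mm, then bent 14 mm to the back (+x) and round in a half circle open to the front and top; lowest outer point 100 mm below the pin.
- hook_tip (a point): End of the upturned front arm of the hook (rod centre), 20 mm in front of (-x) and 70 mm below the pin when hanging straight; the rod's top there is 66 mm below the pin. The arm rises from the half circle 14 mm in front of the pin.
- hook_seat (a point): Point that moves with the hook, 89 mm straight below the pin when it hangs straight: where the centre of the bail's wire lies when it rests in the bottom of the hook.
- weight: Loose steel check weight standing upright, 200 mm tall, 0.25 to 0.5 kg: round body 64 mm in diameter, 0 to 44 mm high; dark block neck 22 (x) x 40 (y) mm, 44 to 90 mm high, to be gripped across its 40 mm; above it a wire bail in the y-z plane. Tilt the tool 35 to 50 degrees at the neck to keep it clear of the bail. Origin: centre of the underside, z up.
- bail_top (a point): Centre of the wire at the middle of the bail's top, 197 mm above the weight's underside. The bail is 6 mm wire, an upright loop 40 mm wide outside, 28 mm inside, open from 90 to 194 mm height. It may be hung either way round.
- beaker: Glass beaker, 53 mm diameter, 70 mm high, loose, a bystander; it and the weight may have changed places. Origin under its centre.
- timer: Small desk timer, 31 x 66 x 58 mm, loose, a bystander. Origin under its centre.
- tube: Capped sample tube standing, 35 mm diameter, 112 mm high, loose, a bystander. Origin under its centre.
- vial: Capped glass vial, 30 mm diameter, 68 mm high, loose, a bystander. Origin under its centre.

How it is judged:
On the way:
1. the empty hook has been brought to hang straight (within 0.06 rad) and still (under 0.5 rad/s) for 0.8 s (value of joint hook between -0.06 and 0.06 rad and velocity of joint hook between -0.5 and 0.5 rad/s and distance between bail_top and hook_seat above 0.06 m), for 0.8 s.
At the end, for the whole second after the job is handed in: The weight hangs by its bail in the bottom of the hook (bail wire within 12 mm of the seat), upright within 0.12 rad, hook within 0.1 rad of straight down, nearly still (weight slower than 0.08 m/s), clear of the stand (distance between bail_top and hook_seat below 0.012 m and angle between weight's own z axis and vertical below 0.12 rad and value of joint hook between -0.1 and 0.1 rad and linear speed of weight below 0.08 m/s and contact force between weight and stand below 0.1 N); the robot touches nothing.
It fails at once if the robot bumps the balance stand (more than 6 N) (contact force between any of the fingers, the arm and stand above 6 N).
It fails at once if the weight is knocked against the stand (more than 6 N) (contact force between weight and stand above 6 N).
It fails at once if the weight is tipped over (angle between weight's own z axis and vertical above 0.8 rad).
It fails at once if a bystander is moved by more than 25 mm (distance of any of beaker, timer, tube, vial from where it was at the start of the episode above 0.025 m).
It also fails if it takes over 64 s, if anything falls off the work surface, if the arm or the gripper's body presses on something with over 40 N, if the wrist force passes 120 N, or if a joint passes its speed limit or range.

## Working session

There is one attempt and no reset: what is moved stays moved. The work goes in short steps, Python scripts to look and compute and a tool call to move; the robot and the scene stay as the last step left them, time stands still between calls to the robot, and variables do not carry over. Pictures are saved under pics/ and viewed, about 8 in all and at most 12, crops included, and the job is handed in when it is done.

Besides the shell and the picture viewer there is one more tool, called after "Request:" as name([rows], argument=value, ...), one row to a line, values as JSON. jog_arm: Moves the arm, as the interface text tells. Its arguments: {"type":"object","properties":{"targets":{"type":"array"},"fingers":{"type":"number"}},"required":["targets"]}

```bash
mkdir -p pics; ls; cat > h.py <<'E'
import numpy as np, cv2
from plant import manip, cams
def save(n,f):
    im=cams.grab_frame(n); cv2.imwrite(f,im[:,:,::-1]); return im
def ray(n,u,v):
    c=cams.get_calibration(n);K=np.array(c["camera_matrix"]);T=np.array(c["cam_to_world"])
    d=np.linalg.inv(K)@[u,v,1]; d=T[:3,:3]@[d[0],-d[1],-d[2]]
    return T[:3,3],d
def onz(n,u,v,z):
    o,d=ray(n,u,v); return o+d*(z-o[2])/d[2]
def proj(n,p):
    c=cams.get_calibration(n);K=np.array(c["camera_matrix"]);T=np.linalg.inv(np.array(c["cam_to_world"]))
    q=T@np.r_[p,1]; q=K@[q[0],-q[1],-q[2]]; return q[:2]/q[2]
def two(a,b):
    (o,d),(p,e)=ray("side",*a),ray("top",*b)
    s=np.linalg.lstsq(np.c_[d,-e],p-o,rcond=None)[0]; x,y=o+d*s[0],p+e*s[1]
    return (x+y)/2,np.linalg.norm(x-y)
E
python3 - <<'E'
from h import *
np.set_printoptions(precision=3,suppress=True)
a=save("side","pics/s0.png");b=save("top","pics/t0.png")
for n in("side","top"):
    c=cams.get_calibration(n);print(n,np.array(c["camera_matrix"]),np.array(c["cam_to_world"]),c.keys())
print(manip.state())
E
```

```text
pics
side [[376.763   0.    317.132]
 [  0.    376.763 197.84 ]
 [  0.      0.      1.   ]] [[ 0.936  0.215 -0.277  0.231]
 [-0.35   0.531 -0.772 -0.521]
 [-0.019  0.82   0.572  0.723]
 [ 0.     0.     0.     1.   ]] dict_keys(['camera_matrix', 'cam_to_world'])
top [[424.747   0.    320.916]
 [  0.    424.747 192.614]
 [  0.      0.      1.   ]] [[-0.013  0.993 -0.117  0.367]
 [-1.    -0.01   0.02   0.151]
 [ 0.019  0.117  0.993  1.227]
 [ 0.     0.     0.     1.   ]] dict_keys(['camera_matrix', 'cam_to_world'])
{'time': 0.1, 'joint_pos': array([ 0.684,  0.053,  1.614,  0.   ,  1.476, -0.119]), 'joint_vel': array([-0.001, -0.001, -0.004,  0.001,  0.003,  0.001]), 'joint_efforts': array([  0.001, -39.491, -37.136,  -0.   ,   0.004,  -0.   ]), 'tool_pos': array([0.434, 0.449, 0.23 ]), 'tool_rot': array([-0.   ,  0.375,  0.927, -0.001]), 'contact_force': array([ 0.19 , -0.137,  0.376]), 'ft_torque': array([ 0.029, -0.013,  0.025]), 'gripper_width': 1.0030725833971166}
```

View pics/s0.png

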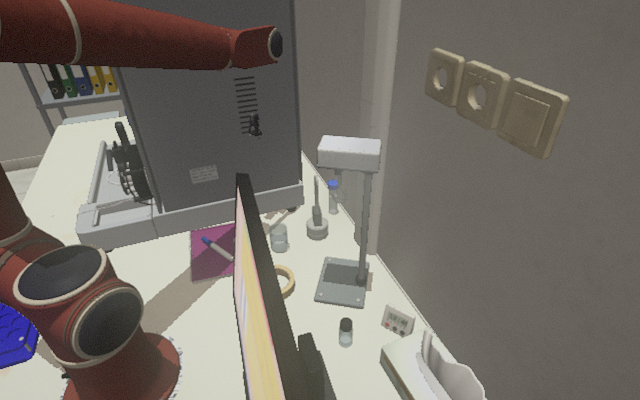

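View pics/t0.png

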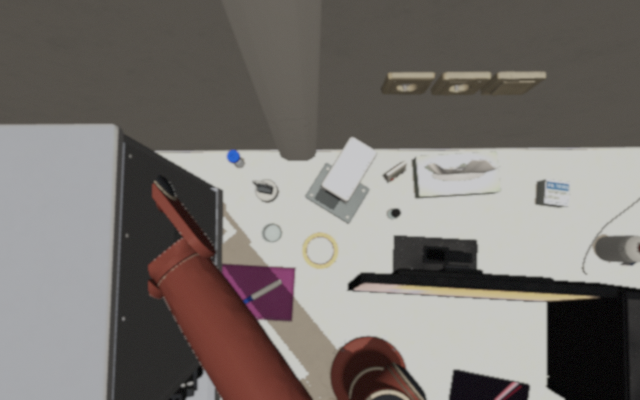

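The side view shows the stand (head about 350,152, base about 343,282), the weight at (317,225), the beaker at (279,238) and the tube at (333,195). The top view shows the weight at (265,190), the stand base at (338,193), the beaker at (272,233), the vial at (395,213) and the timer at (397,170). Next I'll zoom in on both.

```bash
python3 - <<'E'
import cv2,numpy as np
s=cv2.imread("pics/s0.png");t=cv2.imread("pics/t0.png")
a=cv2.resize(s[120:320,250:410],None,fx=3,fy=3,interpolation=cv2.INTER_CUBIC)
b=cv2.resize(t[130:260,220:420],None,fx=4,fy=4,interpolation=cv2.INTER_CUBIC)
cv2.imwrite("pics/sc0.png",a);cv2.imwrite("pics/tc0.png",b)
E
```

```text
(no output)
```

View pics/sc0.png

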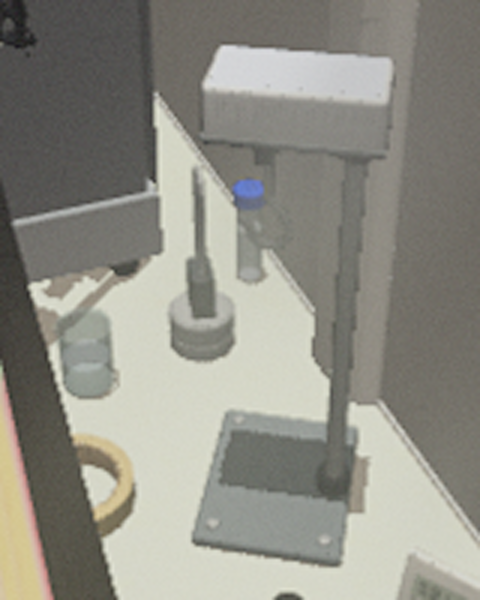

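View pics/tc0.png

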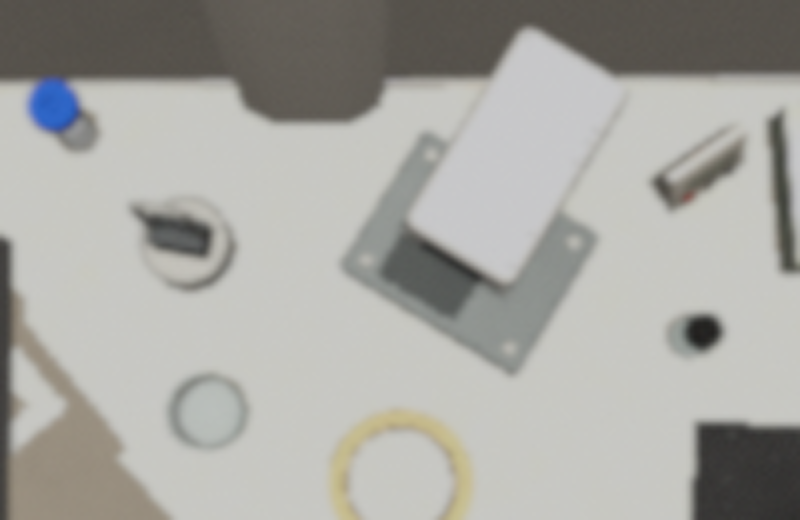

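The side crop shows the hook below the head (shank about 265,155, bowl about 270,225 in the crop) and the weight with its bail nearly edge-on to this camera. The top crop shows the base corners at (343,263), (515,375), (597,237) and (425,133), and the weight body centred near (188,242).

```bash
python3 - <<'E'
from h import *
np.set_printoptions(precision=4,suppress=True)
T=lambda x,y:(220+x/4-.375,130+y/4-.375); S=lambda x,y:(250+x/3-.333,120+y/3-.333)
C=[onz("top",*T(*p),.012) for p in[(343,263),(515,375),(597,237),(425,133)]]
C=np.array(C);print(C);print(np.linalg.norm(np.roll(C,-1,0)-C,axis=1))
c=C.mean(0);ey=(C[0]+C[3]-C[1]-C[2]);ey/=np.linalg.norm(ey);ex=(C[2]+C[3]-C[0]-C[1]);ex/=np.linalg.norm(ex)
print("centre",c,"ex",ex,"ey",ey,ex@ey, np.degrees(np.arctan2(ex[1],ex[0])),np.degrees(np.arctan2(-ey[0],ey[1])))
# side base corners
D=np.array([onz("side",*S(*p),.012) for p in[(228,410),(193,545),(340,562),(357,428)]]);print("side",D,D.mean(0))
# head top corners in side and top at z .392
print("headtop",np.array([onz("top",*T(*p),.392) for p in[(408,222),(508,285),(627,95),(530,28)]]),
 np.array([onz("side",*S(*p),.392) for p in[(218,47),(205,93),(388,98),(393,57)]]))
# weight
print("weight body top(circle)",onz("top",*T(188,240),.044)," side body bottom",onz("side",*S(202,333),.02))
print("bail top via side",onz("side",*S(198,168),.2),"top tip",onz("top",*T(137,207),.19), "neck top side",onz("side",*S(199,258),.09))
for n,p in dict(beaker=(208,411),tube=(54,104),vial=(703,331)).items(): print(n,onz("top",*T(*p),dict(beaker=.06,tube=.112,vial=.068)[n]))
print("timer",onz("top",*T(698,167),.058))
print("ring",onz("top",*T(400,480),.02),"monitor edge",onz("top",*T(690,430),.0),onz("top",352,287,.3))
print("pillar",onz("top",*T(270,120),0),onz("top",*T(350,120),0))
E
```

```text
[[ 0.5029  0.1707  0.012 ]
 [ 0.421   0.0485  0.012 ]
 [ 0.5198 -0.0129  0.012 ]
 [ 0.5972  0.1104  0.012 ]]
[0.1471 0.1163 0.1456 0.112 ]
centre [0.5102 0.0792 0.012 ] ex [ 0.8461 -0.533   0.    ] ey [0.5444 0.8388 0.    ] 0.013593253546593576 -32.20609861887145 -32.984958664042665
side [[ 0.5004  0.1703  0.012 ]
 [ 0.4189  0.039   0.012 ]
 [ 0.5192 -0.018   0.012 ]
 [ 0.5975  0.1075  0.012 ]] [0.509  0.0747 0.012 ]
headtop [[0.4805 0.1321 0.392 ]
 [0.4486 0.0831 0.392 ]
 [0.5437 0.0214 0.392 ]
 [0.5785 0.0694 0.392 ]] [[0.4781 0.1262 0.392 ]
 [0.447  0.0681 0.392 ]
 [0.5485 0.0188 0.392 ]
 [0.5784 0.0678 0.392 ]]
weight body top(circle) [0.5166 0.2785 0.044 ]  side body bottom [0.5131 0.2706 0.02  ]
bail top via side [0.5168 0.2809 0.2   ] top tip [0.519  0.2941 0.19  ] neck top side [0.5211 0.2964 0.09  ]
beaker [0.3968 0.2629 0.06  ]
tube [0.6002 0.3603 0.112 ]
vial [ 0.4471 -0.0765  0.068 ]
timer [ 0.5626 -0.0788  0.058 ]
ring [0.3478 0.1318 0.02  ] monitor edge [ 0.3804 -0.078   0.    ] [0.2719 0.0678 0.3   ]
pillar [0.6102 0.2235 0.    ] [0.6097 0.1649 0.    ]
```

Stand origin is about (0.510, 0.077) with yaw -32.5°, so the pin is at (0.497, 0.085, 0.330). The weight is at about (0.515, 0.277) with yaw around -20°. Jogging can't tilt the tool directly, so I'll raise the arm and see how it behaves near its reach limit.

Request:
jog_arm([
  [0,0,-0.04,0],
  [0,0,-0.08,0],
  [0,0,-0.12,0],
  [0,0,-0.16,0],
  [0,0,-0.2,0],
])

```text
time: 0.52
tool_pos: [0.4337, 0.4493, 0.4326]
tool_rot: [-0.0, 0.375, 0.927, -0.0]
contact_force: [0.1, 0.1, 0.5]
gripper_width: 0.998
```

Request:
jog_arm([
  [0,0,-0.04,0],
  [0,0,-0.08,0],
  [0,0,-0.12,0],
  [0,0,-0.16,0],
  [0,0,-0.2,0],
])

```text
time: 0.93
tool_pos: [0.4337, 0.4494, 0.6328]
tool_rot: [-0.0, 0.375, 0.927, -0.0]
contact_force: [0.7, -0.3, 1.6]
gripper_width: 0.999
```

```bash
python3 - <<'E'
from h import *
print(manip.state())
E
```

```text
{'time': 0.9333, 'joint_pos': array([ 6.84020899e-01,  1.32949661e-01,  8.62303486e-01,  7.70473129e-06,
        2.14690294e+00, -1.18955709e-01]), 'joint_vel': array([-1.75141038e-04,  4.87298401e-01, -1.37008367e+00, -1.15427822e-03,
        8.78517204e-01,  3.41550082e-04]), 'joint_efforts': array([ 2.59935530e-01, -4.39634979e+01, -3.06516051e+01, -2.09423433e-04,
       -5.60167003e-01,  2.47243685e-05]), 'tool_pos': array([0.43370974, 0.44935759, 0.63281753]), 'tool_rot': array([-1.38602100e-04,  3.74546614e-01,  9.27208043e-01, -2.45285996e-04]), 'contact_force': array([ 0.66303656, -0.26699879,  1.5763665 ]), 'ft_torque': array([ 0.05122391, -0.04367206, -0.04098762]), 'gripper_width': 0.9992003892113039}
```

Request:
jog_arm([
  [-0.028,-0.028,0,0],
  [-0.056,-0.056,0,0],
  [-0.084,-0.084,0,0],
  [-0.112,-0.112,0,0],
  [-0.14,-0.14,0,0],
])

```text
time: 1.35
tool_pos: [0.4373, 0.2502, 0.6308]
tool_rot: [-0.0, 0.374, 0.927, -0.0]
contact_force: [1.1, 0.8, -0.5]
gripper_width: 0.997
```

Request:
jog_arm([
  [-0.028,-0.028,0,0],
  [-0.056,-0.056,0,0],
  [-0.084,-0.084,0,0],
  [-0.112,-0.112,0,0],
  [-0.14,-0.14,0,0],
])

```text
time: 1.77
tool_pos: [0.4405, 0.052, 0.631]
tool_rot: [-0.0, 0.374, 0.927, -0.0]
contact_force: [1.3, -1.5, 0.6]
gripper_width: 0.999
```

Request:
jog_arm([
  [-0.028,-0.028,0,0],
  [-0.056,-0.056,0,0],
  [-0.084,-0.084,0,0],
  [-0.112,-0.112,0,0],
  [-0.14,-0.14,0,0],
])

```text
time: 2.18
tool_pos: [0.444, -0.1462, 0.631]
tool_rot: [-0.0, 0.375, 0.927, 0.0]
contact_force: [0.7, -0.0, 0.3]
gripper_width: 1.002
```

Request:
jog_arm([
  [-0.02,-0.02,-0.03,0],
  [-0.04,-0.04,-0.06,0],
  [-0.04,-0.04,-0.1,0],
  [-0.04,-0.04,-0.14,0],
  [-0.04,-0.04,-0.18,0],
])

```text
time: 2.6
tool_pos: [0.445, -0.2013, 0.8123]
tool_rot: [-0.001, 0.375, 0.927, 0.0]
contact_force: [1.4, -0.6, 2.0]
gripper_width: 1.0
```

Request:
jog_arm([
  [0,0,-0.04,0],
  [0,0,-0.08,0],
  [0,0,-0.12,0],
  [0,0,-0.16,0],
  [0,0,-0.2,0],
])

```text
time: 3.02
tool_pos: [0.4291, -0.1935, 0.8709]
tool_rot: [0.018, 0.374, 0.927, -0.003]
contact_force: [-0.0, 0.5, -0.5]
gripper_width: 0.998
```

```bash
python3 - <<'E'
from h import *
print(manip.state())
E
```

```text
{'time': 3.0167, 'joint_pos': array([-5.82580879e-01,  2.00798872e-01,  2.85671855e-01,  2.05911639e-03,
        2.61915709e+00, -1.38383963e+00]), 'joint_vel': array([-0.0161692 , -0.11645849,  0.14081269, -0.0014926 , -0.00398458,
       -0.01528263]), 'joint_efforts': array([ 1.14483701e-02, -3.09825826e+01, -2.39699060e+01,  1.68684994e-03,
       -1.09372200e-01,  1.38567414e-02]), 'tool_pos': array([ 0.42913359, -0.19353908,  0.87091733]), 'tool_rot': array([ 0.01772857,  0.37444854,  0.9270732 , -0.00304588]), 'contact_force': array([-0.0400276 ,  0.47169223, -0.48366967]), 'ft_torque': array([-0.01913794,  0.03482886, -0.00179117]), 'gripper_width': 0.9984256438677108}
```

The j5 limit lets the tool tilt slightly outward. I'll align the tool's y axis across the arm plane, then push past reach and check whether the tilt ratchets.

Request:
jog_arm([
  [0,0,0,-7],
  [0,0,0,-14],
  [0,0,0,-14],
])

```text
time: 3.27
tool_pos: [0.4293, -0.1936, 0.8701]
tool_rot: [0.016, 0.258, 0.966, -0.005]
contact_force: [0.6, 0.7, 0.2]
gripper_width: 1.001
```

Request:
jog_arm([
  [-0.02,0,-0.03,0],
  [-0.04,0,-0.06,0],
  [-0.06,0,-0.09,0],
  [-0.08,0,-0.12,0],
  [-0.1,0,-0.15,0],
])

```text
time: 3.68
tool_pos: [0.4585, -0.2137, 0.8718]
tool_rot: [0.032, 0.259, 0.965, -0.009]
contact_force: [0.1, -0.6, -0.5]
gripper_width: 0.999
```

```bash
python3 - <<'E'
from h import *
s=manip.state();print(s['joint_pos'].round(3),s['tool_rot'].round(3),s['tool_pos'].round(3))
E
```

```text
[-0.585  0.303  0.152  0.005  2.619 -1.626] [ 0.032  0.259  0.965 -0.009] [ 0.459 -0.214  0.872]
```

The tilt ratchets, but weakly. Pushing a turn against joint 6's upper limit should tilt the tool much faster, because joint 4 takes up the turn. For the right tilt direction I need j1≈60°, so I'll travel there while turning j6 towards +3.14.

Request:
jog_arm([
  [0.013,0.031,0.004,7],
  [0.026,0.061,0.008,14],
  [0.038,0.092,0.013,21],
  [0.051,0.122,0.018,28],
  [0.064,0.153,0.022,35],
])

```text
time: 4.1
tool_pos: [0.4802, -0.0498, 0.8454]
tool_rot: [0.034, 0.538, 0.842, 0.001]
contact_force: [0.8, -0.1, 0.1]
gripper_width: 1.0
```

Request:
jog_arm([
  [0.028,0.011,0.004,7],
  [0.056,0.022,0.008,14],
  [0.084,0.033,0.013,21],
  [0.112,0.044,0.018,28],
  [0.14,0.055,0.022,35],
])

```text
time: 4.52
tool_pos: [0.4714, 0.0994, 0.8174]
tool_rot: [0.033, 0.766, 0.642, 0.011]
contact_force: [-0.1, -0.4, -0.8]
gripper_width: 0.998
```

Request:
jog_arm([
  [0.025,-0.019,0.004,7],
  [0.05,-0.037,0.008,14],
  [0.076,-0.056,0.013,21],
  [0.1,-0.074,0.018,28],
  [0.126,-0.093,0.022,35],
])

```text
time: 4.93
tool_pos: [0.4029, 0.236, 0.7865]
tool_rot: [0.028, 0.922, 0.387, 0.02]
contact_force: [0.6, -0.3, -0.3]
gripper_width: 1.001
```

Request:
jog_arm([
  [0,-0.031,0.004,7],
  [0,-0.062,0.008,14],
  [0,-0.093,0.013,21],
  [0,-0.124,0.018,28],
  [0,-0.156,0.022,35],
])

```text
time: 5.35
tool_pos: [0.2944, 0.3411, 0.7544]
tool_rot: [0.021, 0.994, 0.102, 0.027]
contact_force: [0.4, 0.9, -0.3]
gripper_width: 1.001
```

```bash
python3 - <<'E'
from h import *
s=manip.state();print(s['joint_pos'].round(3),s['tool_rot'].round(3),s['tool_pos'].round(3))
E
```

```text
[ 0.735 -0.12   0.888 -0.094  2.352  2.035] [0.021 0.994 0.102 0.027] [0.294 0.341 0.754]
```

Request:
jog_arm([
  [-0.021,-0.018,0,7],
  [-0.042,-0.036,0,14],
  [-0.064,-0.054,0,21],
  [-0.085,-0.072,0,28],
  [-0.106,-0.09,0,35],
])

```text
time: 5.77
tool_pos: [0.1727, 0.4059, 0.7452]
tool_rot: [0.012, 0.979, -0.2, 0.033]
contact_force: [1.2, 0.6, -0.1]
gripper_width: 1.002
```

Request:
jog_arm([
  [0,0,0,7],
  [0,0,0,14],
  [0,0,0,21],
  [0,0,0,28],
  [0,0,0,35],
])

```text
time: 6.18
tool_pos: [0.2361, 0.3527, 0.7606]
tool_rot: [0.02, 0.918, -0.392, 0.056]
contact_force: [-0.2, -0.2, -0.6]
gripper_width: 0.999
```

```bash
cat >> h.py <<'E'
from scipy.spatial.transform import Rotation as R
def info():
    s=manip.state();q=s['tool_rot'];m=R.from_quat([*q[1:],q[0]]).as_matrix();np.set_printoptions(precision=3,suppress=True)
    z=m[:,2];print("t",s['time'],"j",s['joint_pos'],"p",s['tool_pos'],"tilt",np.degrees(np.arccos(-z[2])),"az",np.degrees(np.arctan2(z[1],z[0])));print(m);return s,m
E
python3 -c "
from h import *;info()"
```

```text
t 6.1833 j [ 0.884 -0.149  0.904 -0.174  2.386  3.136] p [0.236 0.353 0.761] tilt 6.848476908406452 az -42.82753189031172
[[ 0.686 -0.722  0.087]
 [-0.718 -0.692 -0.081]
 [ 0.119 -0.007 -0.993]]
```

Request:
jog_arm([
  [-0.039,0.008,0,7],
  [-0.078,0.016,0,14],
  [-0.117,0.024,0,21],
  [-0.156,0.032,0,28],
  [-0.19,0.04,0,35],
])

```text
time: 6.6
tool_pos: [0.2725, 0.2747, 0.8187]
tool_rot: [0.046, 0.848, -0.52, 0.092]
contact_force: [0.7, -0.6, 0.1]
gripper_width: 1.001
```

```bash
python3 -c "
from h import *;info()"
```

```text
t 6.6 j [ 0.743 -0.107  0.751 -0.347  2.507  3.136] p [0.273 0.275 0.819] tilt 11.829167104487436 az -58.06946944485319
[[ 0.441 -0.891  0.108]
 [-0.874 -0.454 -0.174]
 [ 0.204 -0.018 -0.979]]
```

Each push adds tilt (now 12°, azimuth -58°), but orientation wins over position and the azimuth drifts. I'll unwind j6 at a larger j1 and push again there, aiming for azimuth of about -30°. The script below works out the shifts.

```bash
cat >> h.py <<'E'
def plan(wps,turns,m=None,p=None):
    if m is None: _,m=info()
    if p is None: p=manip.state()['tool_pos']
    for w,t in zip(wps,turns):
        d=m.T@(np.array(w)-p); print("shift",d.round(3),"turn",t,"dist",np.linalg.norm(d).round(3))
        p=np.array(w); m=m@R.from_euler('z',t,degrees=True).as_matrix()
    print(m)
E
python3 -c "
from h import *
plan([(.12,.36,.80),(-.05,.40,.77),(-.20,.36,.75)],[-25,-25,-25])"
```

```text
t 6.6 j [ 0.743 -0.107  0.751 -0.347  2.507  3.136] p [0.273 0.275 0.819] tilt 11.829167104487436 az -58.06946944485319
[[ 0.441 -0.891  0.108]
 [-0.874 -0.454 -0.174]
 [ 0.204 -0.018 -0.979]]
shift [-0.146  0.097 -0.013] turn -25 dist 0.176
shift [-0.162  0.072  0.004] turn -25 dist 0.177
shift [-0.139  0.071  0.01 ] turn -25 dist 0.157
[[ 0.975  0.196  0.108]
 [ 0.212 -0.962 -0.174]
 [ 0.07   0.193 -0.979]]
```

Request:
jog_arm([
  [-0.03,0.02,-0.003,-5],
  [-0.06,0.04,-0.006,-10],
  [-0.09,0.06,-0.008,-15],
  [-0.12,0.08,-0.01,-20],
  [-0.146,0.097,-0.013,-25],
])

```text
time: 7.02
tool_pos: [0.123, 0.3585, 0.8021]
tool_rot: [0.066, 0.942, -0.318, 0.082]
contact_force: [0.3, 0.8, 0.1]
gripper_width: 0.997
```

Request:
jog_arm([
  [-0.032,0.014,0,-5],
  [-0.065,0.029,0.001,-10],
  [-0.097,0.043,0.002,-15],
  [-0.13,0.058,0.003,-20],
  [-0.162,0.072,0.004,-25],
])

```text
time: 7.43
tool_pos: [-0.03, 0.3945, 0.776]
tool_rot: [0.083, 0.989, -0.101, 0.07]
contact_force: [0.3, 1.4, 0.0]
gripper_width: 0.999
```

Request:
jog_arm([
  [-0.028,0.014,0.002,-5],
  [-0.056,0.028,0.004,-10],
  [-0.084,0.043,0.006,-15],
  [-0.112,0.057,0.008,-20],
  [-0.139,0.071,0.01,-25],
])

```text
time: 7.85
tool_pos: [-0.176, 0.351, 0.7555]
tool_rot: [0.096, 0.987, 0.117, 0.051]
contact_force: [0.5, 0.8, -0.2]
gripper_width: 1.003
```

Request:
jog_arm([
  [0,0,0,7],
  [0,0,0,14],
  [0,0,0,21],
  [0,0,0,28],
  [0,0,0,35],
])

```text
time: 8.27
tool_pos: [-0.0798, 0.3646, 0.7894]
tool_rot: [0.09, 0.986, -0.074, 0.116]
contact_force: [-0.4, 0.9, -0.4]
gripper_width: 1.005
```

```bash
python3 -c "
from h import *;info()"
```

```text
t 8.2667 j [ 1.725 -0.093  0.815 -0.377  2.619  3.136] p [-0.08   0.365  0.789] tilt 16.887450834416757 az -41.856701749610096
[[ 0.962 -0.166  0.216]
 [-0.124 -0.973 -0.194]
 [ 0.243  0.16  -0.957]]
```

```bash
python3 -c "
from h import *
plan([(-.17,.45,.68)],[35])"
```

```text
t 8.2667 j [ 1.725 -0.093  0.815 -0.377  2.619  3.136] p [-0.08   0.365  0.789] tilt 16.887450834416757 az -41.856701749610096
[[ 0.962 -0.166  0.216]
 [-0.124 -0.973 -0.194]
 [ 0.243  0.16  -0.957]]
shift [-0.124 -0.086  0.069] turn 35 dist 0.166
[[ 0.693 -0.688  0.216]
 [-0.66  -0.726 -0.194]
 [ 0.29  -0.009 -0.957]]
```

Request:
jog_arm([
  [-0.025,-0.017,0.014,7],
  [-0.05,-0.034,0.028,14],
  [-0.075,-0.051,0.042,21],
  [-0.1,-0.068,0.056,28],
  [-0.124,-0.086,0.069,35],
])

```text
time: 8.68
tool_pos: [-0.0036, 0.4286, 0.8157]
tool_rot: [0.076, 0.948, -0.247, 0.186]
contact_force: [-1.0, 0.2, 0.3]
gripper_width: 0.999
```

```bash
python3 -c "
from h import *
plan([(-.1,.45,.68)],[35])"
```

```text
t 8.6833 j [ 1.606  0.084  0.605 -0.661  2.619  3.136] p [-0.004  0.429  0.816] tilt 23.17198657423233 az -36.882796151146614
[[ 0.809 -0.497  0.315]
 [-0.441 -0.866 -0.236]
 [ 0.39   0.052 -0.919]]
shift [-0.14   0.022  0.089] turn 35 dist 0.168
[[ 0.377 -0.871  0.315]
 [-0.858 -0.457 -0.236]
 [ 0.349 -0.181 -0.919]]
```

Request:
jog_arm([
  [-0.028,0.004,0.018,7],
  [-0.056,0.008,0.036,14],
  [-0.084,0.013,0.054,21],
  [-0.112,0.018,0.072,28],
  [-0.14,0.022,0.089,35],
])

```text
time: 9.1
tool_pos: [0.0511, 0.4679, 0.8576]
tool_rot: [0.032, 0.872, -0.416, 0.256]
contact_force: [-0.5, -0.2, 0.1]
gripper_width: 1.0
```

```bash
python3 -c "
from h import *
plan([(-.1,.45,.72)],[35])"
```

```text
t 9.1 j [ 1.556  0.293  0.296 -1.014  2.619  3.136] p [0.051 0.468 0.858] tilt 29.90762869621024 az -32.64698641955899
[[ 0.522 -0.742  0.42 ]
 [-0.71  -0.651 -0.269]
 [ 0.473 -0.157 -0.867]]
shift [-0.131  0.145  0.061] turn 35 dist 0.205
[[ 0.002 -0.908  0.42 ]
 [-0.955 -0.127 -0.269]
 [ 0.297 -0.4   -0.867]]
```

Tilt is now 30° at azimuth -33°, with j4 at its limit. I'll relax it by moving to j1≈60° at a lower height, then push once or twice more to reach about 42°.

```bash
python3 -c "
from h import *
plan([(.16,.40,.74),(.2,.36,.66),(.12,.40,.6)],[0,30,35])"
```

```text
t 9.1 j [ 1.556  0.293  0.296 -1.014  2.619  3.136] p [0.051 0.468 0.858] tilt 29.90762869621024 az -32.64698641955899
[[ 0.522 -0.742  0.42 ]
 [-0.71  -0.651 -0.269]
 [ 0.473 -0.157 -0.867]]
shift [ 0.049 -0.018  0.166] turn 0 dist 0.174
shift [0.011 0.009 0.097] turn 30 dist 0.098
shift [-0.064  0.086  0.008] turn 35 dist 0.108
[[-0.452 -0.787  0.42 ]
 [-0.89   0.368 -0.269]
 [ 0.057 -0.495 -0.867]]
```

Request:
jog_arm([
  [0.01,-0.004,0.035,0],
  [0.02,-0.008,0.07,0],
  [0.03,-0.012,0.105,0],
  [0.04,-0.015,0.14,0],
  [0.05,-0.018,0.166,0],
])

```text
time: 9.52
tool_pos: [0.1708, 0.4054, 0.8026]
tool_rot: [0.044, 0.877, -0.401, 0.261]
contact_force: [0.0, -0.4, 0.9]
gripper_width: 1.001
```

Request:
jog_arm([
  [0.002,0.002,0.02,7],
  [0.004,0.004,0.04,14],
  [0.006,0.006,0.06,21],
  [0.008,0.008,0.08,28],
  [0.01,0.01,0.097,35],
])

```text
time: 9.93
tool_pos: [0.2452, 0.3656, 0.8769]
tool_rot: [0.033, 0.776, -0.564, 0.279]
contact_force: [-0.7, 0.6, 0.8]
gripper_width: 1.0
```

```bash
python3 -c "
from h import *
plan([(.12,.40,.62)],[35])"
```

```text
t 9.9333 j [ 1.138  0.144  0.449 -0.996  2.484  3.136] p [0.245 0.366 0.877] tilt 32.63038799435923 az -42.8018971202621
[[ 0.207 -0.895  0.396]
 [-0.858 -0.361 -0.366]
 [ 0.47  -0.264 -0.842]]
shift [-0.176  0.167  0.154] turn 35 dist 0.288
[[-0.344 -0.852  0.396]
 [-0.909  0.197 -0.366]
 [ 0.234 -0.486 -0.842]]
```

```bash
python3 -c "
from h import *
plan([(.12,.45,.80),(-.02,.51,.75),(-.12,.5,.74)],[-30,-30,-10])"
```

```text
t 9.9333 j [ 1.138  0.144  0.449 -0.996  2.484  3.136] p [0.245 0.366 0.877] tilt 32.63038799435923 az -42.8018971202621
[[ 0.207 -0.895  0.396]
 [-0.858 -0.361 -0.366]
 [ 0.47  -0.264 -0.842]]
shift [-0.135  0.102 -0.016] turn -30 dist 0.169
shift [-0.148  0.049 -0.035] turn -30 dist 0.16
shift [-0.091  0.033 -0.027] turn -10 dist 0.101
[[ 0.912 -0.111  0.396]
 [ 0.045 -0.929 -0.366]
 [ 0.409  0.352 -0.842]]
```

Request:
jog_arm([
  [-0.027,0.02,-0.003,-6],
  [-0.054,0.04,-0.006,-12],
  [-0.081,0.061,-0.01,-18],
  [-0.108,0.082,-0.013,-24],
  [-0.135,0.102,-0.016,-30],
])

```text
time: 10.35
tool_pos: [0.1176, 0.4521, 0.7981]
tool_rot: [0.105, 0.897, -0.34, 0.261]
contact_force: [0.5, 0.5, 1.2]
gripper_width: 1.004
```

Request:
jog_arm([
  [-0.03,0.01,-0.007,-6],
  [-0.06,0.02,-0.014,-12],
  [-0.09,0.03,-0.021,-18],
  [-0.12,0.04,-0.028,-24],
  [-0.148,0.049,-0.035,-30],
])

```text
time: 10.77
tool_pos: [-0.0226, 0.511, 0.7481]
tool_rot: [0.169, 0.955, -0.096, 0.225]
contact_force: [-0.3, 1.0, -0.2]
gripper_width: 1.0
```

```bash
python3 -c "
from h import *
plan([(-.12,.5,.74)],[-10])"
```

```text
t 10.7667 j [ 1.667  0.243  0.606 -0.779  2.603  2.819] p [-0.023  0.511  0.748] tilt 32.71209624184867 az -42.7011792949738
[[ 0.88  -0.259  0.397]
 [-0.107 -0.924 -0.366]
 [ 0.462  0.28  -0.841]]
shift [-0.088  0.033 -0.028] turn -10 dist 0.098
[[ 0.912 -0.102  0.397]
 [ 0.055 -0.929 -0.366]
 [ 0.406  0.356 -0.841]]
```

Request:
jog_arm([
  [-0.035,0.013,-0.01,0],
  [-0.07,0.026,-0.02,0],
  [-0.088,0.033,-0.028,7],
  [-0.088,0.033,-0.028,14],
  [-0.088,0.033,-0.028,21],
])

```text
time: 11.18
tool_pos: [-0.078, 0.5133, 0.7542]
tool_rot: [0.115, 0.926, -0.227, 0.279]
contact_force: [-0.1, 0.7, 0.3]
gripper_width: 0.999
```

Request:
jog_arm([
  [-0.02,0,0.01,7],
  [-0.04,0,0.02,14],
  [-0.06,0,0.03,21],
  [-0.08,0,0.04,28],
  [-0.1,0,0.05,35],
])

```text
time: 11.6
tool_pos: [-0.007, 0.5873, 0.7756]
tool_rot: [0.066, 0.886, -0.359, 0.284]
contact_force: [-0.5, 0.2, 0.5]
gripper_width: 1.003
```

```bash
python3 -c "
from h import *
plan([(-.12,.5,.74)],[-10])"
```

```text
t 11.6 j [ 1.659  0.541  0.161 -1.023  2.619  3.136] p [-0.007  0.587  0.776] tilt 33.96580309339452 az -35.19690242957393
[[ 0.58  -0.675  0.457]
 [-0.599 -0.733 -0.322]
 [ 0.552 -0.087 -0.829]]
shift [-0.033  0.143  0.006] turn -10 dist 0.147
[[ 0.688 -0.564  0.457]
 [-0.463 -0.826 -0.322]
 [ 0.559  0.01  -0.829]]
```

```bash
python3 -c "
from h import *
plan([(.13,.47,.76),(.25,.38,.65),(.3,.36,.52),(.25,.4,.48)],[0,28,35,35])"
```

```text
t 11.6 j [ 1.659  0.541  0.161 -1.023  2.619  3.136] p [-0.007  0.587  0.776] tilt 33.96580309339452 az -35.19690242957393
[[ 0.58  -0.675  0.457]
 [-0.599 -0.733 -0.322]
 [ 0.552 -0.087 -0.829]]
shift [ 0.141 -0.005  0.113] turn 0 dist 0.181
shift [ 0.063 -0.005  0.175] turn 28 dist 0.186
shift [-0.031  0.008  0.137] turn 35 dist 0.141
shift [-0.027  0.07  -0.003] turn 35 dist 0.075
[[-0.749 -0.48   0.457]
 [-0.643  0.695 -0.322]
 [-0.163 -0.534 -0.829]]
```

Request:
jog_arm([
  [0.028,-0.001,0.022,0],
  [0.056,-0.002,0.045,0],
  [0.085,-0.003,0.068,0],
  [0.113,-0.004,0.09,0],
  [0.141,-0.005,0.113,0],
])

```text
time: 12.02
tool_pos: [0.1357, 0.4678, 0.7693]
tool_rot: [0.07, 0.887, -0.355, 0.286]
contact_force: [-0.3, 0.4, 1.5]
gripper_width: 0.998
```

Request:
jog_arm([
  [0.013,-0.001,0.035,0],
  [0.026,-0.002,0.07,7],
  [0.038,-0.003,0.105,14],
  [0.051,-0.004,0.14,21],
  [0.063,-0.005,0.175,28],
])

```text
time: 12.43
tool_pos: [0.2901, 0.3594, 0.7602]
tool_rot: [0.057, 0.83, -0.465, 0.302]
contact_force: [1.5, -0.2, 0.2]
gripper_width: 1.002
```

```bash
python3 -c "
from h import *
plan([(.3,.36,.52)],[35])"
```

```text
t 12.4333 j [ 1.079 -0.09   0.952 -0.816  2.237  3.136] p [0.29  0.359 0.76 ] tilt 35.800438647368004 az -39.92012260052141
[[ 0.385 -0.807  0.449]
 [-0.738 -0.561 -0.375]
 [ 0.554 -0.187 -0.811]]
shift [-0.13   0.036  0.199] turn 35 dist 0.24
[[-0.148 -0.881  0.449]
 [-0.926 -0.036 -0.375]
 [ 0.347 -0.471 -0.811]]
```

Request:
jog_arm([
  [-0.022,0.006,0.033,7],
  [-0.044,0.012,0.066,14],
  [-0.066,0.018,0.1,21],
  [-0.088,0.024,0.133,28],
  [-0.11,0.03,0.166,35],
])

```text
time: 12.85
tool_pos: [0.3761, 0.2766, 0.7939]
tool_rot: [0.05, 0.761, -0.567, 0.31]
contact_force: [0.3, -0.2, -0.4]
gripper_width: 1.0
```

```bash
python3 -c "
from h import *
plan([(.3,.36,.52)],[35])"
```

```text
t 12.85 j [ 0.832 -0.086  0.887 -0.824  2.197  3.136] p [0.376 0.277 0.794] tilt 36.574430263923055 az -45.96258096868624
[[ 0.164 -0.895  0.414]
 [-0.833 -0.351 -0.428]
 [ 0.529 -0.275 -0.803]]
shift [-0.227  0.114  0.153] turn 35 dist 0.296
[[-0.379 -0.828  0.414]
 [-0.883  0.19  -0.428]
 [ 0.276 -0.528 -0.803]]
```

36.6° at azimuth -46° is tilted enough, but I want the azimuth nearer -30°. Pinning j6 at its lower limit on the other side (j1≈-60°) should shift it back, so I'll travel there while unwinding.

```bash
python3 -c "
from h import *
plan([(.47,.12,.8),(.47,-.03,.8),(.43,-.18,.8),(.35,-.29,.8),(.26,-.36,.8)],[-35]*5)"
```

```text
t 12.85 j [ 0.832 -0.086  0.887 -0.824  2.197  3.136] p [0.376 0.277 0.794] tilt 36.574430263923055 az -45.96258096868624
[[ 0.164 -0.895  0.414]
 [-0.833 -0.351 -0.428]
 [ 0.529 -0.275 -0.803]]
shift [ 0.149 -0.031  0.101] turn -35 dist 0.183
shift [0.072 0.115 0.064] turn -35 dist 0.15
shift [-0.043  0.141  0.048] turn -35 dist 0.155
shift [-0.127  0.047  0.014] turn -35 dist 0.136
shift [-0.101 -0.053 -0.007] turn -35 dist 0.114
[[-0.086  0.906  0.414]
 [ 0.86   0.277 -0.428]
 [-0.503  0.32  -0.803]]
```

Request:
jog_arm([
  [0.03,-0.006,0.02,-7],
  [0.06,-0.012,0.04,-14],
  [0.09,-0.018,0.06,-21],
  [0.12,-0.024,0.08,-28],
  [0.149,-0.031,0.1,-35],
])

```text
time: 13.27
tool_pos: [0.4696, 0.12, 0.8013]
tool_rot: [0.141, 0.898, -0.308, 0.28]
contact_force: [-0.5, 0.3, 1.1]
gripper_width: 0.997
```

Request:
jog_arm([
  [0.014,0.023,0.013,-7],
  [0.029,0.046,0.026,-14],
  [0.043,0.069,0.039,-21],
  [0.058,0.092,0.052,-28],
  [0.072,0.115,0.064,-35],
])

```text
time: 13.68
tool_pos: [0.4693, -0.0297, 0.8007]
tool_rot: [0.219, 0.949, -0.024, 0.224]
contact_force: [1.0, -0.2, -0.3]
gripper_width: 0.998
```

Request:
jog_arm([
  [-0.009,0.028,0.01,-7],
  [-0.017,0.056,0.02,-14],
  [-0.026,0.085,0.029,-21],
  [-0.034,0.113,0.038,-28],
  [-0.043,0.141,0.048,-35],
])

```text
time: 14.1
tool_pos: [0.4295, -0.1776, 0.8005]
tool_rot: [0.276, 0.914, 0.258, 0.15]
contact_force: [0.1, -0.0, 0.5]
gripper_width: 1.001
```

Request:
jog_arm([
  [-0.025,0.009,0.003,-7],
  [-0.05,0.019,0.006,-14],
  [-0.076,0.028,0.008,-21],
  [-0.1,0.038,0.011,-28],
  [-0.127,0.047,0.014,-35],
])

```text
time: 14.52
tool_pos: [0.3497, -0.2856, 0.7994]
tool_rot: [0.307, 0.795, 0.519, 0.061]
contact_force: [0.4, 0.5, 0.1]
gripper_width: 1.003
```

```bash
python3 -c "
from h import *
plan([(.26,-.37,.8)],[-35]*5)"
```

```text
t 14.5167 j [-0.881 -0.461  1.163  0.051  1.804 -0.438] p [ 0.35  -0.286  0.799] tilt 36.52944565768538 az -45.69502460431565
[[ 0.455  0.788  0.416]
 [ 0.863 -0.273 -0.426]
 [-0.222  0.552 -0.804]]
shift [-0.114 -0.047 -0.002] turn -35 dist 0.123
[[-0.079  0.906  0.416]
 [ 0.863  0.271 -0.426]
 [-0.499  0.325 -0.804]]
```

Request:
jog_arm([
  [-0.02,-0.02,-0.012,-7],
  [-0.035,-0.035,-0.025,-14],
  [-0.06,-0.05,-0.04,-21],
  [-0.08,-0.06,-0.05,-28],
  [-0.095,-0.08,-0.06,-35],
])

```text
time: 14.93
tool_pos: [0.2199, -0.3195, 0.8246]
tool_rot: [0.312, 0.609, 0.729, -0.032]
contact_force: [-0.0, -1.7, 0.3]
gripper_width: 1.003
```

Request:
jog_arm([
  [0,0,0,-7],
  [0,0,0,-14],
  [0,0,0,-21],
  [0,0,0,-28],
  [0,0,0,-35],
])

```text
time: 15.35
tool_pos: [0.2207, -0.3189, 0.824]
tool_rot: [0.288, 0.362, 0.878, -0.124]
contact_force: [0.3, 0.5, 1.0]
gripper_width: 1.001
```

Request:
jog_arm([
  [0,0,0,-7],
  [0,0,0,-14],
  [0,0,0,-21],
  [0,0,0,-28],
  [0,0,0,-35],
])

```text
time: 15.77
tool_pos: [0.2209, -0.3188, 0.824]
tool_rot: [0.237, 0.081, 0.946, -0.205]
contact_force: [0.1, -0.0, -0.3]
gripper_width: 0.999
```

Request:
jog_arm([
  [0,0,0,-7],
  [0,0,0,-14],
  [0,0,0,-21],
  [0,0,0,-28],
  [0,0,0,-35],
])

```text
time: 16.18
tool_pos: [0.2302, -0.3164, 0.8255]
tool_rot: [0.164, -0.198, 0.929, -0.265]
contact_force: [1.6, 0.1, 0.6]
gripper_width: 0.998
```

Request:
jog_arm([
  [0,0,0,-7],
  [0,0,0,-14],
  [0,0,0,-21],
  [0,0,0,-28],
  [0,0,0,-35],
])

```text
time: 16.6
tool_pos: [0.3199, -0.2395, 0.8251]
tool_rot: [0.096, -0.342, 0.886, -0.298]
contact_force: [0.4, 1.1, -1.2]
gripper_width: 1.0
```

```bash
python3 -c "
from h import *
info()"
```

```text
t 16.6 j [-0.786 -0.502  1.129 -0.065  1.879 -3.134] p [ 0.32  -0.24   0.825] tilt 36.53183664745998 az -50.95523015033079
[[-0.747 -0.549  0.375]
 [-0.664  0.588 -0.462]
 [ 0.033 -0.594 -0.804]]
```

Pushing at this end moved the azimuth the wrong way (-51°). Rather than keep guessing, I'll fit a small kinematic model from the logged poses and predict the next push.

```bash
cat > kin.py <<'E'
from h import *
from scipy.optimize import least_squares, lsq_linear
D=np.array([ #j1..j6, p
[.684,.053,1.614,0,1.476,-.119,.434,.449,.230],[.68402,.13295,.8623,0,2.1469,-.11896,.43371,.44936,.63282],
[-.58258,.2008,.28567,.00206,2.61916,-1.38384,.42913,-.19354,.87092],[-.585,.303,.152,.005,2.619,-1.626,.459,-.214,.872],
[.735,-.12,.888,-.094,2.352,2.035,.294,.341,.754],[.884,-.149,.904,-.174,2.386,3.136,.236,.353,.761],
[.743,-.107,.751,-.347,2.507,3.136,.273,.275,.819],[1.725,-.093,.815,-.377,2.619,3.136,-.08,.365,.789],
[1.556,.293,.296,-1.014,2.619,3.136,.051,.468,.858],[1.138,.144,.449,-.996,2.484,3.136,.245,.366,.877],
[1.667,.243,.606,-.779,2.603,2.819,-.023,.511,.748],[1.079,-.09,.952,-.816,2.237,3.136,.29,.359,.76],
[-.881,-.461,1.163,.051,1.804,-.438,.35,-.286,.799],[-.786,-.502,1.129,-.065,1.879,-3.134,.32,-.24,.825]])
def fk(q,P):
    b,L1,a,L2,h,d,L3=P
    f=q[1]+q[2]
    w=np.array([b+L1*np.sin(q[1])+L2*np.sin(f)+a*np.cos(f),d,h+L1*np.cos(q[1])+L2*np.cos(f)-a*np.sin(f)])
    r0=R.from_euler('z',q[0]); M=r0*R.from_euler('y',f)*R.from_euler('z',q[3])*R.from_euler('y',q[4])*R.from_euler('z',q[5])
    return r0.apply(w)+L3*M.apply([0,0,1]),M
s=least_squares(lambda P:np.ravel([fk(r[:6],P)[0]-r[6:] for r in D]),[0,.5,0,.5,.4,.07,.2])
P=s.x
lo=np.array([-3.01,-1.01,.06,-1.02,.09,-3.136]);hi=np.array([3.01,2.22,2.58,4.17,2.619,3.136])
def call(q,rows,k):
    "rows as in jog_arm; k = weight of rad against m"
    p0,M0=fk(q,P)
    for r in rows:
        tp=p0+M0.apply(r[:3]);tM=M0*R.from_euler('z',r[3],degrees=True)
        def e(x):
            p,M=fk(x,P);return np.r_[p-tp,k*(M*tM.inv()).as_rotvec()]
        q=least_squares(e,np.clip(q,lo+1e-6,hi-1e-6),bounds=(lo,hi),xtol=1e-6).x
    return q
def tilt(q):
    z=fk(q,P)[1].apply([0,0,1]);return np.degrees([np.arccos(-z[2]),np.arctan2(z[1],z[0])]).round(1)
E
python3 - <<'E'
from kin import *
print(P,np.abs(s.fun).max())
print(fk(D[-1,:6],P)[1].as_matrix())
rows=lambda x,y,z,t:[[x*i/5,y*i/5,z*i/5,t*i/5] for i in range(1,6)]
for k in(.3,.6,1.2):
    a=call(D[10-0,:6],rows(-.1,0,.05,35),k)
    b=call(D[6,:6]*0+D[5,:6],rows(-.19,.04,0,35),k)
    print(k,fk(b,P)[0],tilt(b),b,"want p .273 .275 .819 tilt 11.8 -58")
E
```

```text
[-2.88466612e-04  4.26472033e-01  9.62825193e-02  6.09990259e-01
  2.38311930e-01  7.42783675e-02  2.79649870e-01] 0.0006248982613534793
[[ 0.54871396 -0.74739676  0.37458118]
 [-0.58797737 -0.66352786 -0.46261582]
 [ 0.59430262  0.0335985  -0.80353938]]
0.3 [0.15425323 0.1247731  0.76957093] [  5.8 -49. ] [ 0.43970786 -0.5814625   1.17191409 -0.16612364  2.51714598  3.136     ] want p .273 .275 .819 tilt 11.8 -58
0.6 [0.15232166 0.10204571 0.77007986] [  6.2 -42.2] [ 0.3250097  -0.61772354  1.18638462 -0.16038931  2.51429553  3.136     ] want p .273 .275 .819 tilt 11.8 -58
1.2 [0.15135569 0.09531899 0.77064391] [  6.6 -42.5] [ 0.29939065 -0.62655188  1.18907601 -0.17023848  2.5134767   3.136     ] want p .273 .275 .819 tilt 11.8 -58
```

```bash
sed -i "s/R.from_euler('z',q\[5\])/R.from_euler('z',q[5]+np.pi\/2)/" kin.py; python3 - <<'E'
from kin import *
rows=lambda x,y,z,t:[[x*i/5,y*i/5,z*i/5,t*i/5] for i in range(1,6)]
T=[(5,6,(-.19,.04,0,35)),(2+0,2,None)]
for k in(.1,.2,.3,.5,1.):
    print(k)
    b=call(D[5,:6],rows(-.19,.04,0,35),k); print("  A",fk(b,P)[0],tilt(b),"want",D[6,6:],tilt(D[6,:6]))
    b=call(D[11,:6],rows(-.11,.03,.166,35),k); print("  B",fk(b,P)[0],tilt(b),"want .376 .277 .794  36.6 -46")
    b=call(D[7,:6],rows(-.124,-.086,.069,35),k); print("  C",fk(b,P)[0],tilt(b),"want -.0036 .429 .816 23.2 -36.9")
E
```

```text
0.1
  A [0.08861993 0.46299634 0.75310696] [ 38.7 -56.5] want [0.273 0.275 0.819] [ 11.8 -58. ]
  B [0.30920473 0.3516721  0.56602526] [ 28.6 -36.5] want .376 .277 .794  36.6 -46
  C [-0.16184914  0.45638863  0.69174604] [ 43.3 -32.9] want -.0036 .429 .816 23.2 -36.9
0.2
  A [0.1158581  0.46872614 0.79294715] [ 35.2 -53.6] want [0.273 0.275 0.819] [ 11.8 -58. ]
  B [0.3350616  0.32126015 0.5831554 ] [ 28.4 -34.8] want .376 .277 .794  36.6 -46
  C [-0.14161826  0.47036776  0.72183774] [ 40.1 -32.6] want -.0036 .429 .816 23.2 -36.9
0.3
  A [0.14532952 0.49609074 0.84425299] [ 29.7 -42.1] want [0.273 0.275 0.819] [ 11.8 -58. ]
  B [0.36043105 0.2723752  0.60058407] [ 28.2 -32. ] want .376 .277 .794  36.6 -46
  C [-0.11768561  0.48744542  0.75709662] [ 36.3 -31.2] want -.0036 .429 .816 23.2 -36.9
0.5
  A [0.1926662  0.46125601 0.87267267] [ 26.9 -39.2] want [0.273 0.275 0.819] [ 11.8 -58. ]
  B [0.37127314 0.15644    0.61219969] [ 29.5 -28.5] want .376 .277 .794  36.6 -46
  C [-0.07371334  0.5173703   0.80439489] [ 30.2 -27. ] want -.0036 .429 .816 23.2 -36.9
1.0
  A [0.18666885 0.11890735 0.76896817] [  6.6 -46.3] want [0.273 0.275 0.819] [ 11.8 -58. ]
  B [0.32701903 0.03948958 0.6073353 ] [ 33.4 -34.7] want .376 .277 .794  36.6 -46
  C [0.04176515 0.47848392 0.83355637] [ 22.9 -34.3] want -.0036 .429 .816 23.2 -36.9
```

```bash
cat >> kin.py <<'E'
vm=.7*np.array([2.57,2.57,3.14,3.14,3.14,3.14])/12
def call2(q,rows,k,lam,n,spd=True):
    p0,M0=fk(q,P);q=np.array(q)
    for r in rows:
        tp=p0+M0.apply(r[:3]);tM=M0*R.from_euler('z',r[3],degrees=True)
        def e(x):
            p,M=fk(x,P);return np.r_[tp-p,k*(tM*M.inv()).as_rotvec()]
        # clip target
        p,M=fk(q,P);dp=tp-p;w=(tM*M.inv()).as_rotvec()
        tp=p+dp*min(1,.0417/max(1e-9,np.linalg.norm(dp))); tM=R.from_rotvec(w*min(1,np.radians(7.16)/max(1e-9,np.linalg.norm(w))))*M
        x=q.copy()
        for _ in range(n):
            e0=e(x);J=-np.array([(e(x+h)-e0)/1e-5 for h in np.eye(6)*1e-5]).T
            x=np.clip(x+J.T@np.linalg.solve(J@J.T+lam**2*np.eye(6),e0),lo,hi)
        d=x-q
        if spd: d=d*min(1,1/np.max(np.abs(d)/vm))
        q=q+d
    return q
E
python3 - <<'E'
from kin import *
rows=lambda x,y,z,t:[[x*i/5,y*i/5,z*i/5,t*i/5] for i in range(1,6)]
T=[(D[5,:6],(-.19,.04,0,35),[.273,.275,.819,11.8,-58]),(D[11,:6],(-.11,.03,.166,35),[.376,.277,.794,36.6,-46]),(D[7,:6],(-.124,-.086,.069,35),[-.0036,.429,.816,23.2,-36.9])]
out=[]
for k in(.1,.25,.5,1.):
  for lam in(.01,.03,.1,.3):
    for n in(1,3,10,40):
      c=0;res=[]
      for q,r,w in T:
        b=call2(q,rows(*r),k,lam,n);v=np.r_[fk(b,P)[0],tilt(b)];res.append(v);d=v-w
        c+=np.sum((d[:3]/.05)**2)+np.sum((d[3:]/5)**2)
      out.append((c,k,lam,n,res))
out.sort(key=lambda o:o[0])
for o in out[:4]:print(*o)
E
```

```text
29.845366427550356 1.0 0.3 1 [array([  0.19812449,   0.37217337,   0.75932199,   7.4       ,
       -44.3       ]), array([  0.32507573,   0.35850936,   0.6984848 ,  35.9       ,
       -41.8       ]), array([ -0.08255298,   0.43099304,   0.74485093,  18.4       ,
       -40.8       ])]
31.17114841031708 0.5 0.3 1 [array([  0.18694813,   0.38160394,   0.75538565,   8.1       ,
       -46.5       ]), array([  0.32060877,   0.36217479,   0.68252492,  36.4       ,
       -46.4       ]), array([ -0.09981826,   0.43432991,   0.73197756,  21.1       ,
       -40.        ])]
34.88490846993367 1.0 0.3 3 [array([  0.18818465,   0.38315275,   0.75937138,   7.7       ,
       -44.5       ]), array([  0.32853951,   0.34200076,   0.6581981 ,  35.7       ,
       -40.9       ]), array([ -0.08831669,   0.4388934 ,   0.73717432,  18.3       ,
       -40.6       ])]
36.84483530225988 1.0 0.3 40 [array([  0.18752484,   0.38575206,   0.76179679,   7.8       ,
       -44.9       ]), array([  0.32678499,   0.33321336,   0.63824083,  35.7       ,
       -40.4       ]), array([ -0.08852178,   0.43895296,   0.73621208,  18.3       ,
       -40.6       ])]
```

The kinematic fit is good to under 1 mm, but it doesn't reproduce the controller's push behaviour. The orientation I have (tilt 36.5°, azimuth -51°) is workable, since the weight's yaw on the hook is free and regripping can align it. Next I'll turn the jaws horizontal and plan the approach to the hook.

```bash
cat >> kin.py <<'E'
def ik(p,M,q0):
    def e(x):
        pp,MM=fk(x,P);return np.r_[pp-p,(MM*M.inv()).as_rotvec()]
    r=least_squares(e,np.clip(q0,lo+1e-3,hi-1e-3),bounds=(lo,hi));return r.x,np.abs(r.fun).max()
def links(q):
    c,s_=np.cos(q[0]),np.sin(q[0]);Z=R.from_euler('z',q[0]);f=q[1]+q[2]
    el=np.array([P[0]+P[1]*np.sin(q[1]),P[5],P[4]+P[1]*np.cos(q[1])]);w=el+[P[3]*np.sin(f)+P[2]*np.cos(f),0,P[3]*np.cos(f)-P[2]*np.sin(f)]
    return Z.apply(el),Z.apply(w)
E
python3 - <<'E'
from kin import *
print("monitor corner",two((240,178),(352,287)),two((243,176),(350,285)))
s,m=info();q=s['joint_pos'];print(fk(q,P)[0],np.abs(fk(q,P)[1].as_matrix()-m).max())
M=R.from_matrix(m)*R.from_euler('z',93,degrees=True);print(M.as_matrix())
for w in [(.40,.0,.78),(.40,.19,.7),(.41,.185,.393),(.485,.0925,.232),(.45,.33,.25),(.50,.28,.07)]:
    x,e=ik(np.array(w),M,np.r_[np.arctan2(w[1],w[0])-.1,-.3,1.3,-.5,1.5,-1]);print(w,x,e,*links(x))
plan([(.38,-.06,.78),(.40,.12,.70),(.41,.185,.55),(.41,.185,.393)],[35,35,23,0])
E
```

```text
monitor corner (array([0.2879559 , 0.07228945, 0.36646712]), np.float64(0.01867273101888352)) (array([0.29311204, 0.07601686, 0.36730805]), np.float64(0.020936560120500228))
t 16.6 j [-0.786 -0.502  1.129 -0.065  1.879 -3.134] p [ 0.32  -0.24   0.825] tilt 36.53183664745998 az -50.95523015033079
[[-0.747 -0.549  0.375]
 [-0.664  0.588 -0.462]
 [ 0.033 -0.594 -0.804]]
[ 0.32  -0.24   0.825] 3.3306690738754696e-16
[[-0.509  0.775  0.375]
 [ 0.622  0.632 -0.462]
 [-0.595 -0.002 -0.804]]
(0.4, 0.0, 0.78) [ 0.18  -0.423  1.179 -0.602  1.969 -0.862] 4.548272869442372e-11 [-0.186  0.042  0.627] [0.295 0.129 1.005]
(0.4, 0.19, 0.7) [ 0.653 -0.292  1.239 -0.732  2.044 -0.427] 4.7883919052083e-13 [-0.143 -0.016  0.647] [0.295 0.319 0.925]
(0.41, 0.185, 0.393) [ 0.63  -0.45   1.872 -0.64   1.66  -0.134] 5.098154898242058e-09 [-0.194 -0.049  0.622] [0.305 0.314 0.618]
(0.485, 0.0925, 0.232) [ 0.359 -0.378  2.084 -0.632  1.27  -0.184] 3.037745610612319e-10 [-0.174  0.014  0.635] [0.38  0.222 0.457]
(0.45, 0.33, 0.25) [ 0.797 -0.042  1.768 -0.634  1.514  0.182] 6.160605678373621e-09 [-0.066  0.039  0.664] [0.345 0.459 0.475]
(0.5, 0.28, 0.07) [ 0.672  0.156  1.891 -0.696  1.189  0.287] 3.1840502456859103e-12 [0.005 0.099 0.66 ] [0.395 0.409 0.295]
t 16.6 j [-0.786 -0.502  1.129 -0.065  1.879 -3.134] p [ 0.32  -0.24   0.825] tilt 36.53183664745998 az -50.95523015033079
[[-0.747 -0.549  0.375]
 [-0.664  0.588 -0.462]
 [ 0.033 -0.594 -0.804]]
shift [-0.166  0.099 -0.024] turn 35 dist 0.195
shift [-0.031  0.195 -0.011] turn 35 dist 0.198
shift [0.096 0.094 0.094] turn 23 dist 0.164
shift [0.093 0.    0.126] turn 0 dist 0.157
[[-0.509  0.775  0.375]
 [ 0.622  0.632 -0.462]
 [-0.595 -0.002 -0.804]]
```

Request:
jog_arm([
  [-0.033,0.02,-0.005,7],
  [-0.066,0.04,-0.01,14],
  [-0.1,0.06,-0.014,21],
  [-0.133,0.08,-0.019,28],
  [-0.166,0.099,-0.024,35],
])

```text
time: 17.02
tool_pos: [0.3701, -0.0894, 0.7874]
tool_rot: [0.167, -0.113, 0.943, -0.265]
contact_force: [-0.1, 0.1, 0.3]
gripper_width: 1.0
```

Request:
jog_arm([
  [-0.006,0.039,-0.002,7],
  [-0.012,0.078,-0.004,14],
  [-0.018,0.117,-0.006,21],
  [-0.025,0.156,-0.009,28],
  [-0.031,0.195,-0.011,35],
])

```text
time: 17.43
tool_pos: [0.3694, 0.0589, 0.7126]
tool_rot: [0.227, 0.124, 0.942, -0.215]
contact_force: [0.3, -0.3, 0.0]
gripper_width: 1.0
```

Request:
jog_arm([
  [0.02,0.019,0.019,7],
  [0.04,0.038,0.038,14],
  [0.06,0.057,0.057,21],
  [0.08,0.076,0.076,23],
  [0.096,0.094,0.094,23],
])

```text
time: 17.85
tool_pos: [0.3517, 0.1097, 0.5563]
tool_rot: [0.264, 0.307, 0.899, -0.166]
contact_force: [0.8, -0.2, 0.8]
gripper_width: 0.997
```

```bash
python3 - <<'E'
from kin import *
print(onz("top",220,225,0),onz("top",220,190,0),onz("top",125,250,.6),onz("top",212,250,.1))
plan([(.41,.185,.393)],[0])
E
```

```text
[0.42125319 0.41658402 0.        ] [0.52251844 0.4180998  0.        ] [0.36018904 0.42336343 0.6       ] [0.35175862 0.41480554 0.1       ]
t 17.85 j [ 0.549 -0.625  1.714 -0.665  1.88  -0.628] p [0.352 0.11  0.556] tilt 36.369535778134164 az -50.99670329309782
[[-0.672  0.64   0.373]
 [ 0.464  0.756 -0.461]
 [-0.577 -0.136 -0.805]]
shift [0.09  0.117 0.119] turn 0 dist 0.189
[[-0.672  0.64   0.373]
 [ 0.464  0.756 -0.461]
 [-0.577 -0.136 -0.805]]
```

Request:
jog_arm([
  [0.02,0.025,0.025,7],
  [0.04,0.05,0.05,13],
  [0.06,0.075,0.075,13],
  [0.08,0.1,0.1,13],
  [0.09,0.117,0.119,13],
])

```text
time: 18.27
tool_pos: [0.4105, 0.1852, 0.39]
tool_rot: [0.28, 0.406, 0.859, -0.137]
contact_force: [-0.8, -0.6, -0.6]
gripper_width: 1.0
```

```bash
python3 - <<'E'
from kin import *
print(onz("side",303,207,0),onz("side",160,238,0),onz("side",85,245,0),proj("side",(.434,.45,.231)))
plan([(.41,.185,.393),(.485,.0925,.232)],[0,0])
np.save('/tmp/x.npy',0)
A=[]
for i in range(7): A.append(cams.grab_frame("side"))
np.save('seq.npy',np.array(A))
c=[a[160:215,320:352] for a in A]
cv2.imwrite("pics/seq.png",np.hstack([cv2.resize(x[:,:,::-1],None,fx=3.5,fy=3.5,interpolation=cv2.INTER_CUBIC) for x in c]))
print(proj("side",(.497,.084,.33)),proj("side",(.497,.084,.232)))
cv2.imwrite("pics/s1.png",A[-1][:,:,::-1])
E
```

```text
[0.52070279 0.42166769 0.        ] [0.08027384 0.4333105  0.        ] [-0.12453568  0.48196048  0.        ] [268.18265412 143.7573541 ]
t 18.2667 j [ 0.628 -0.447  1.874 -0.636  1.658 -0.137] p [0.411 0.185 0.39 ] tilt 36.3132113375565 az -51.27934024771292
[[-0.514  0.774  0.37 ]
 [ 0.62   0.634 -0.462]
 [-0.592 -0.008 -0.806]]
shift [-0.002 -0.001 -0.003] turn 0 dist 0.003
shift [-0.001  0.001  0.2  ] turn 0 dist 0.2
[[-0.514  0.774  0.37 ]
 [ 0.62   0.634 -0.462]
 [-0.592 -0.008 -0.806]]
[338.815 170.028] [338.176 208.762]
```

View pics/seq.png

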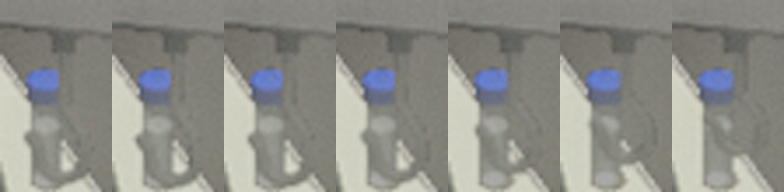

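The low box starts at y≈0.42. The image sequence shows the hook swinging moderately, roughly ±15-25 mm at the bowl. Before going in I'll check body-to-head clearance.

```bash
cat >> kin.py <<'E'
O=np.array([.5095,.076,0]);a0=np.radians(-32.5);ST=R.from_euler('z',a0)
def clear(p,m,hx=.038,hy=.0425):
    g=np.array(np.meshgrid(np.linspace(-hx,hx,9),np.linspace(-hy,hy,9),np.linspace(-.2,-.073,15))).reshape(3,-1)
    w=ST.inv().apply((m@g).T+p-O)
    d=np.maximum(np.abs(w-[.005,0,.369])-[.06,.032,.023],0)
    b=np.maximum(np.abs(w-[-.015,0,.28])-[.02,.02,.05],0)
    return np.linalg.norm(d,axis=1).min(),np.linalg.norm(b,axis=1).min()
E
python3 - <<'E'
from kin import *
s,m=info()
for x in(-.029,-.034,-.039,-.044):
  for z in(.222,.227,.232):
    p=O+ST.apply([x,0,z]);print(x,z,p,clear(p,m),clear(p,m,.0425,.038),"shift",m.T@(p-s['tool_pos']))
E
```

```text
t 18.6167 j [ 0.625 -0.452  1.864 -0.638  1.661 -0.141] p [0.412 0.184 0.399] tilt 36.44556360829212 az -50.57510259412946
[[-0.508  0.774  0.377]
 [ 0.624  0.633 -0.459]
 [-0.594  0.002 -0.804]]
-0.029 0.222 [0.485 0.092 0.222] (np.float64(0.008057270761217237), np.float64(0.002884717850725433)) (np.float64(0.0042664733076421945), np.float64(0.0)) shift [ 0.01  -0.002  0.212]
-0.029 0.227 [0.485 0.092 0.227] (np.float64(0.0053145559093991865), np.float64(0.002884717850725433)) (np.float64(0.0024405586484511493), np.float64(0.0)) shift [ 0.007 -0.002  0.208]
-0.029 0.232 [0.485 0.092 0.232] (np.float64(0.0034651034702307747), np.float64(0.002884717850725433)) (np.float64(0.0007967487948724247), np.float64(0.0)) shift [ 0.004 -0.002  0.204]
-0.034 0.222 [0.481 0.094 0.222] (np.float64(0.011901038450202791), np.float64(0.00606968830770442)) (np.float64(0.008222431572797362), np.float64(0.0019672831932392707)) shift [ 0.014 -0.004  0.21 ]
-0.034 0.227 [0.481 0.094 0.227] (np.float64(0.009855936687245149), np.float64(0.00606968830770442)) (np.float64(0.006242858484528149), np.float64(0.0
[... 742 characters left out ...]
)) (np.float64(0.006260382516662254), np.float64(0.006864749850438426)) shift [ 0.011 -0.005  0.199]
-0.044 0.222 [0.472 0.1   0.222] (np.float64(0.019880418956638286), np.float64(0.015098653119544298)) (np.float64(0.014936607233591382), np.float64(0.011848180360535813)) shift [ 0.021 -0.007  0.204]
-0.044 0.227 [0.472 0.1   0.227] (np.float64(0.016906517263007983), np.float64(0.015098653119544298)) (np.float64(0.011847173252170252), np.float64(0.011848180360535813)) shift [ 0.018 -0.007  0.2  ]
-0.044 0.232 [0.472 0.1   0.232] (np.float64(0.014472503520856272), np.float64(0.015098653119544298)) (np.float64(0.009520113266510505), np.float64(0.011848180360535813)) shift [ 0.015 -0.007  0.196]
```

```bash
python3 - <<'E'
from kin import *
s,m0=info()
for t in(-15,15,12,-12):
  m=m0@R.from_euler('z',t,degrees=True).as_matrix();print(t,m[:,1],m[:,1]@ST.apply([0,1,0]))
  for x,z in((-.027,.224),(-.029,.228),(-.027,.228)):
    p=O+ST.apply([x,0,z]);print(x,z,p,clear(p,m),clear(p,m,.0425,.038),"shift",m0.T@(p-s['tool_pos']))
E
```

```text
t 18.6167 j [ 0.625 -0.452  1.864 -0.638  1.661 -0.141] p [0.412 0.184 0.399] tilt 36.44556360829212 az -50.57510259412946
[[-0.508  0.774  0.377]
 [ 0.624  0.633 -0.459]
 [-0.594  0.002 -0.804]]
-15 [ 0.617  0.773 -0.152] 0.9828666435175903
-0.027 0.224 [0.487 0.091 0.224] (np.float64(0.009161353743088053), np.float64(0.00212074823366239)) (np.float64(0.004698706102205829), np.float64(0.0)) shift [ 0.007 -0.002  0.212]
-0.029 0.228 [0.485 0.092 0.228] (np.float64(0.008499618803920332), np.float64(0.004120748233662392)) (np.float64(0.004046120040675594), np.float64(0.0004372088044956625)) shift [ 0.006 -0.002  0.208]
-0.027 0.228 [0.487 0.091 0.228] (np.float64(0.006875992322205189), np.float64(0.00212074823366239)) (np.float64(0.0023522539941218225), np.float64(0.0)) shift [ 0.005 -0.002  0.209]
15 [0.879 0.45  0.156] 0.8517492082150552
-0.027 0.224 [0.487 0.091 0.224] (np.float64(3.652913409798314e-05), np.float64(0.0)) (np.float64(0.0), np.float64(0.0)) shift [ 0.007 -0.002  0.212]
-0.029 0.228 [0.485 0.092 0.228] (np.float64(0.0), np.float64(0.0)) (np.float64(0.0), np.float64(0.0
[... 569 characters left out ...]
71), np.float64(0.0)) (np.float64(0.0), np.float64(0.0)) shift [ 0.005 -0.002  0.209]
-12 [ 0.652  0.749 -0.121] 0.981578455917974
-0.027 0.224 [0.487 0.091 0.224] (np.float64(0.008772377363625964), np.float64(0.0021294641321208925)) (np.float64(0.004358845292054422), np.float64(0.0)) shift [ 0.007 -0.002  0.212]
-0.029 0.228 [0.485 0.092 0.228] (np.float64(0.008648000340014927), np.float64(0.003427444029719825)) (np.float64(0.004930642750476777), np.float64(0.0006414790244207019)) shift [ 0.006 -0.002  0.208]
-0.027 0.228 [0.487 0.091 0.228] (np.float64(0.006716751829485584), np.float64(0.0021294641321208925)) (np.float64(0.0029306427504767196), np.float64(0.0)) shift [ 0.005 -0.002  0.209]
```

Request:
jog_arm([
  [0.001,-0.001,0.035,-5],
  [0.003,-0.002,0.07,-10],
  [0.004,-0.003,0.105,-15],
  [0.005,-0.004,0.14,-15],
  [0.006,-0.004,0.165,-15],
])

```text
time: 19.03
tool_pos: [0.4674, 0.1083, 0.2591]
tool_rot: [0.262, 0.292, 0.904, -0.17]
contact_force: [0.2, 0.5, -1.1]
gripper_width: 0.999
```

```bash
python3 - <<'E'
from kin import *
a=save("side","pics/s2.png");b=save("top","pics/t2.png")
s,m=info()
p=O+ST.apply([-.027,0,.224])-.0024*m[:,1];print("shift",m.T@(p-s['tool_pos']))
cv2.imwrite("pics/c2.png",np.hstack([cv2.resize(a[120:230,290:400,::-1],None,fx=3.6,fy=3.6,interpolation=2),cv2.resize(b[140:250,290:400,::-1],None,fx=3.6,fy=3.6,interpolation=2)]))
E
```

```text
t 19.1333 j [ 0.407 -0.417  2.071 -0.626  1.347 -0.44 ] p [0.466 0.108 0.257] tilt 36.3329898778547 az -51.42866256826336
[[-0.694  0.618  0.369]
 [ 0.439  0.77  -0.463]
 [-0.571 -0.16  -0.806]]
shift [-0.003  0.002  0.042]
```

View pics/c2.png

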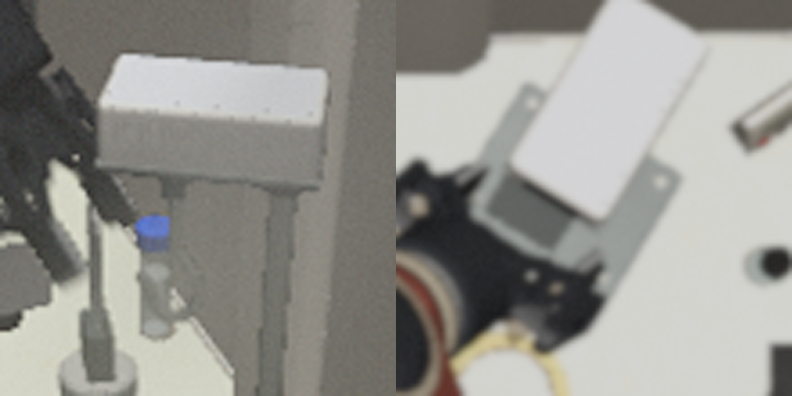

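The gripper is in front of the head with its open fingers either side of the hook, and there is a visible gap to the head. I'll advance in small steps.

Request:
jog_arm([
  [-0.001,0.001,0.012,0],
  [-0.002,0.001,0.024,0],
  [-0.002,0.002,0.034,0],
  [-0.003,0.002,0.042,0],
  [-0.003,0.002,0.042,0],
])

```text
time: 19.55
tool_pos: [0.486, 0.0901, 0.2261]
tool_rot: [0.261, 0.291, 0.904, -0.171]
contact_force: [-0.5, -0.1, -0.7]
gripper_width: 1.0
```

Request:
jog_arm([
  [0,0,0,0],
  [0,0,0,0],
  [0,0,0,0],
], fingers=0.4)

```text
time: 19.8
tool_pos: [0.4863, 0.091, 0.2276]
tool_rot: [0.262, 0.291, 0.904, -0.17]
contact_force: [-0.5, -0.2, 0.4]
gripper_width: 0.604
```

Request:
jog_arm([
  [0,0,0,0],
  [0,0,0,0],
  [0,0,0,0],
  [0,0,0,0],
], fingers=0.18)

```text
time: 20.13
tool_pos: [0.4861, 0.0908, 0.227]
tool_rot: [0.262, 0.291, 0.904, -0.17]
contact_force: [-0.0, 0.1, -0.7]
gripper_width: 0.179
```

```bash
python3 - <<'E'
from kin import *
a=save("side","pics/s3.png");s,m=info();print(s['contact_force'],s['gripper_width'])
cv2.imwrite("pics/c3.png",cv2.resize(a[130:230,290:400,::-1],None,fx=5,fy=5,interpolation=2))
E
```

```text
t 20.1833 j [ 0.353 -0.374  2.09  -0.631  1.259 -0.447] p [0.486 0.091 0.227] tilt 36.41279970775344 az -50.88601999332603
[[-0.694  0.615  0.374]
 [ 0.437  0.773 -0.461]
 [-0.573 -0.156 -0.805]]
[ 0.262 -0.651  0.079] 0.17999128981657592
```

View pics/c3.png

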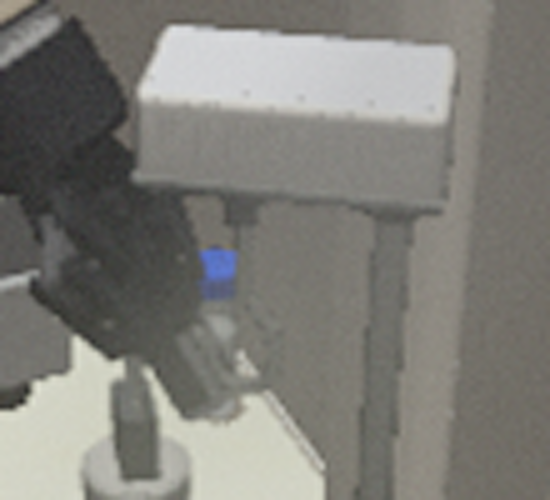

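The fingers sit at the front of the bowl, with the shank hanging at about (245,230) in the crop and clear of the body. I'll check for remaining motion by differencing frames over half a swing period.

```bash
cat >> h.py <<'E'
def motion(n=7,r=(slice(172,212),slice(325,356))):
    A=[cams.grab_frame("side")[r].astype(float).mean(2) for _ in range(n)]
    return [np.abs(cv2.GaussianBlur(a-A[0],(5,5),0)).max().round(1) for a in A[1:]],A
E
python3 - <<'E'
from kin import *
S=np.load('seq.npy').astype(float)[:,172:212,325:356].mean(3)
print("before",[np.abs(cv2.GaussianBlur(a-S[0],(5,5),0)).max().round(1) for a in S[1:]])
m,A=motion();print("now",m);print(manip.state()['time'])
E
```

```text
before [np.float64(17.8), np.float64(13.4), np.float64(17.2), np.float64(61.3), np.float64(70.1), np.float64(70.1)]
now [np.float64(7.0), np.float64(3.0), np.float64(7.2), np.float64(5.6), np.float64(2.9), np.float64(7.8)]
20.5333
```

Request:
jog_arm([
  [0,0,0,0],
  [0,0,0,0],
  [0,0,0,0],
  [0,0,0,0],
  [0,0,0,0],
], fingers=0.13)

```text
time: 20.95
tool_pos: [0.486, 0.0905, 0.2268]
tool_rot: [0.262, 0.291, 0.904, -0.171]
contact_force: [-1.4, -2.1, -0.2]
gripper_width: 0.131
```

Request:
jog_arm([
  [0,0,0,0],
  [0,0,0,0],
  [0,0,0,0],
], fingers=0.25)

```text
time: 21.2
tool_pos: [0.4862, 0.0909, 0.2269]
tool_rot: [0.262, 0.291, 0.904, -0.17]
contact_force: [-0.7, -0.8, -0.8]
gripper_width: 0.249
```

```bash
python3 - <<'E'
from kin import *
m,A=motion(10);print("now",m);s=manip.state();print(s['time'],s['gripper_width'],s['contact_force'])
E
```

```text
now [np.float64(7.3), np.float64(9.2), np.float64(15.2), np.float64(14.8), np.float64(10.1), np.float64(8.1), np.float64(2.6), np.float64(3.0), np.float64(3.0)]
21.7 0.24591098296859 [ 0.25899974  0.3063339  -1.46157278]
```

After opening, a small residual swing remains. I'll close again and open slowly so the hook settles against the finger.

Request:
jog_arm([
  [0,0,0,0],
  [0,0,0,0],
  [0,0,0,0],
  [0,0,0,0],
], fingers=0.14)

```text
time: 22.03
tool_pos: [0.486, 0.0905, 0.2269]
tool_rot: [0.262, 0.291, 0.904, -0.171]
contact_force: [-0.7, -0.8, 1.7]
gripper_width: 0.143
```

Request:
jog_arm([
  [0,0,0,0],
  [0,0,0,0],
], fingers=0.155)

```text
time: 22.2
tool_pos: [0.4861, 0.0907, 0.2269]
tool_rot: [0.262, 0.291, 0.904, -0.17]
contact_force: [0.2, -0.5, -0.3]
gripper_width: 0.154
```

Request:
jog_arm([
  [0,0,0,0],
  [0,0,0,0],
], fingers=0.17)

```text
time: 22.37
tool_pos: [0.4861, 0.0907, 0.2268]
tool_rot: [0.262, 0.291, 0.904, -0.17]
contact_force: [0.2, -0.6, 0.3]
gripper_width: 0.168
```

Request:
jog_arm([
  [0,0,0,0],
  [0,0,0,0],
], fingers=0.185)

```text
time: 22.53
tool_pos: [0.4861, 0.0906, 0.2268]
tool_rot: [0.262, 0.291, 0.904, -0.17]
contact_force: [0.5, -0.4, -0.9]
gripper_width: 0.186
```

Request:
jog_arm([
  [0,0,0,0],
  [0,0,0,0],
], fingers=0.2)

```text
time: 22.7
tool_pos: [0.4861, 0.0906, 0.2268]
tool_rot: [0.262, 0.291, 0.904, -0.17]
contact_force: [0.4, -0.5, -0.2]
gripper_width: 0.201
```

Request:
jog_arm([
  [0,0,0,0],
  [0,0,0,0],
  [0,0,0,0],
], fingers=0.35)

```text
time: 22.95
tool_pos: [0.4861, 0.0906, 0.2268]
tool_rot: [0.262, 0.291, 0.904, -0.17]
contact_force: [-0.3, 0.3, 0.6]
gripper_width: 0.35
```

```bash
python3 - <<'E'
from kin import *
m,A=motion(12);print("now",m);s=manip.state();print(s['time'],s['gripper_width'],s['contact_force'])
E
```

```text
now [np.float64(3.3), np.float64(3.4), np.float64(2.0), np.float64(4.5), np.float64(7.7), np.float64(8.7), np.float64(8.3), np.float64(8.4), np.float64(7.1), np.float64(5.3), np.float64(2.7)]
23.55 0.350433340884226 [ 0.20380347  0.494425   -0.47975446]
```

The residual swing is tiny. I'll open fully and back straight out, then refine the weight's position and yaw from the first pictures, since the weight hasn't been touched.

Request:
jog_arm([
  [0,0,-0.012,0],
  [0,0,-0.036,0],
  [0,0,-0.075,0],
  [0,0,-0.115,0],
  [0,0,-0.15,0],
], fingers=0.8)

```text
time: 23.97
tool_pos: [0.4289, 0.1607, 0.3504]
tool_rot: [0.262, 0.291, 0.904, -0.17]
contact_force: [-0.1, 0.8, 0.3]
gripper_width: 0.8
```

```bash
python3 - <<'E'
from kin import *
m_,_=motion(10);print("hook motion",m_)
t=cv2.imread("pics/t0.png");s=cv2.imread("pics/s0.png")
g=cv2.cvtColor(t,cv2.COLOR_BGR2GRAY)
r=g[175:210,248:285]
np.set_printoptions(linewidth=200)
msk=(r<95).astype(np.uint8)
for row in r[::1]: print(' '.join('%3d'%v for v in row))
i,m=info()
E
```

```text
hook motion [np.float64(4.5), np.float64(6.7), np.float64(7.6), np.float64(7.8), np.float64(7.3), np.float64(4.6), np.float64(1.7), np.float64(4.6), np.float64(5.2)]
199 199 198 199 199 199 199 199 199 199 199 198 198 199 199 199 200 199 199 199 199 199 199 199 199 199 199 199 199 199 200 199 199 199 198 198 199
198 199 199 199 200 198 199 199 199 199 199 199 199 199 199 199 199 198 199 199 199 199 199 199 200 199 199 199 199 199 199 199 199 199 198 198 199
199 199 199 199 199 198 199 199 199 199 199 199 199 199 198 198 197 198 197 197 198 198 198 199 199 199 199 199 198 198 198 199 199 199 198 199 199
199 199 200 198 198 198 197 198 198 199 198 198 197 196 194 193 191 191 191 191 191 192 194 196 199 199 199 199 198 198 199 199 198 199 199 198 199
199 199 199 197 194 191 191 191 192 194 194 194 193 189 184 182 182 180 181 181 180 182 184 189 194 198 199 199 198 198 198 199 199 199 199 199 199
198 198 198 193 183 176 175 176 180 183 185 185 183 177 175 174 177 181 182 181 180 179 179 181 185 192 196 198 198 199 199 199 199 199 199 199 198
198 198 196 189 171 157 154 158 168 175 177 17
[... 3742 characters left out ...]
199 198 199 198 198 199 198 199 198 199 199 199 199 198 198
200 199 199 198 198 198 198 199 198 198 198 198 198 199 199 199 198 199 198 199 199 199 199 199 199 198 199 199 198 199 198 199 199 199 199 199 198
199 199 199 199 198 198 198 198 198 198 198 199 198 198 199 199 199 198 199 199 199 200 199 199 199 199 198 198 198 199 199 198 199 199 198 198 198
199 199 199 198 198 199 198 198 199 198 198 198 199 199 199 199 199 198 198 198 198 199 199 199 199 198 198 198 199 198 199 198 199 198 198 199 199
t 24.4667 j [ 0.553 -0.453  1.95  -0.629  1.557 -0.415] p [0.43  0.159 0.346] tilt 36.390295184934445 az -51.17638670010117
[[-0.694  0.616  0.372]
 [ 0.437  0.772 -0.462]
 [-0.572 -0.159 -0.805]]
```

The neck edges in the top view give a weight yaw of about -14°, and the bail seen edge-on from the side gives about -19°. I'll compute body-to-bail clearance for grasp options with the turned tool.

```bash
cat >> kin.py <<'E'
def bailclear(p,m,W,yaw,hx=.038,hy=.0425):
    "min signed-ish distance body box to bail points"
    Y=R.from_euler('z',yaw,degrees=True)
    zz=np.linspace(.09,.2,23);pts=np.array([[0,s*.017,z] for s in(-1,1) for z in zz]+[[0,y,.197] for y in np.linspace(-.017,.017,7)])
    l=(Y.apply(pts)+[W[0],W[1],0]-p)@m
    d=np.c_[np.abs(l[:,0])-hx,np.abs(l[:,1])-hy,l[:,2]+.073]
    out=np.linalg.norm(np.maximum(d,0),axis=1);ins=d.max(1)
    return (np.where(ins>0,out,ins)).min()-.003
E
python3 - <<'E'
from kin import *
# yaw from top pic, neck top z=.09
for a,b in(((258,191),(270.5,193.8)),((258.5,184.6),(270.5,186.6))):
    d=onz("top",*a,.09)-onz("top",*b,.09);print("yaw",np.degrees(np.arctan2(-d[0],d[1])))
# four corners of top face
cs=[onz("top",*c,.09) for c in((257.5,186.5),(258.3,191.2),(270.8,193.6),(271.3,188.2))];print(np.array(cs),np.mean(cs,0))
print("side body",onz("side",250+202/3-.33,120+325/3-.33,.022))
s,m0=info();W=np.array([.516,.2765])
for t in(-20,-15,-10,-5,0,10,15):
    m=m0@R.from_euler('z',t,degrees=True).as_matrix();y=m[:,1]*np.sign(m[1,1]);az=np.degrees(np.arctan2(-y[0],y[1]))
    r=[]
    for e in(.010,.014):
        for dl in(.004,.008):
            p=np.r_[W,.075]+e*m[:,2]+dl*m0@R.from_euler('z',15,degrees=True).as_matrix()[:,0]
            r.append(1e3*bailclear(p,m,W,-16));r.append(1e3*bailclear(p,m,W,az))
    print(t,"jawyaw",az.round(1),"incl",np.degrees(np.arcsin(y[2])).round(1),np.round(r,1))
E
```

```text
yaw -13.307136034210366
yaw -10.132620405005486
[[0.51956754 0.29810246 0.09      ]
 [0.50679339 0.29589694 0.09      ]
 [0.49993957 0.2623418  0.09      ]
 [0.51456808 0.26101297 0.09      ]] [0.51021714 0.27933854 0.09      ]
side body [0.51656184 0.27965168 0.022     ]
t 24.4667 j [ 0.553 -0.453  1.95  -0.629  1.557 -0.415] p [0.43  0.159 0.346] tilt 36.390295184934445 az -51.17638670010117
[[-0.694  0.616  0.372]
 [ 0.437  0.772 -0.462]
 [-0.572 -0.159 -0.805]]
-20 jawyaw -21.3 incl -20.2 [-1.9 -0.3  1.1  2.6 -2.3 -1.3 -1.2  0.4]
-15 jawyaw -25.8 incl -17.5 [-1.3  1.6  2.   4.8 -2.1 -0.2 -0.4  2.4]
-10 jawyaw -30.2 incl -14.8 [-0.9  3.3  2.7  6.4 -2.1  1.1  0.   4.2]
-5 jawyaw -34.4 incl -12.0 [-0.7  4.6  2.8  7.7 -2.1  2.4  0.2  5.5]
0 jawyaw -38.6 incl -9.1 [-0.8  5.7  2.7  9.  -2.1  3.4  0.1  6.5]
10 jawyaw -46.7 incl -3.3 [-1.8  6.8  1.9 10.1 -2.2  4.6 -1.   7.7]
15 jawyaw -50.8 incl -0.3 [-2.2  7.   0.9 10.3 -3.2  5.  -1.8  7.9]
```

```bash
python3 - <<'E'
from kin import *
s,m0=info();W=np.array([.516,.2785]);t=-8
m=m0@R.from_euler('z',t,degrees=True).as_matrix();ml=m0@R.from_euler('z',15,degrees=True).as_matrix()
p=np.r_[W,.078]+.010*m[:,2]+.009*ml[:,0];pre=p-.15*m[:,2]
print(p,bailclear(p,m,W,-13),bailclear(p-.03*m[:,2],m,W,-13)); 
for w in(pre,p):print(ik(w,R.from_matrix(m),s['joint_pos']))
plan([pre,p],[t,0],m0)
E
```

```text
t 24.4667 j [ 0.553 -0.453  1.95  -0.629  1.557 -0.415] p [0.43  0.159 0.346] tilt 36.390295184934445 az -51.17638670010117
[[-0.694  0.616  0.372]
 [ 0.437  0.772 -0.462]
 [-0.572 -0.159 -0.805]]
[0.515 0.279 0.065] 0.002156546381051919 0.01896117775250997
(array([ 0.807,  0.066,  1.771, -0.636,  1.432, -0.149]), np.float64(6.56030785251005e-13))
(array([ 0.654,  0.186,  1.866, -0.698,  1.176, -0.127]), np.float64(6.473710456589288e-13))
shift [0.154 0.19  0.053] turn -8 dist 0.25
shift [0.   0.   0.15] turn 0 dist 0.15
[[-0.773  0.513  0.372]
 [ 0.325  0.825 -0.462]
 [-0.544 -0.237 -0.805]]
```

Request:
jog_arm([
  [0.025,0.03,0.008,0],
  [0.05,0.06,0.016,0],
  [0.074,0.091,0.025,0],
  [0.099,0.122,0.034,0],
  [0.123,0.152,0.042,0],
], fingers=1.0)

```text
time: 24.88
tool_pos: [0.4538, 0.3123, 0.2173]
tool_rot: [0.261, 0.291, 0.904, -0.171]
contact_force: [0.9, -0.4, 0.3]
gripper_width: 0.997
```

Request:
jog_arm([
  [0.02,0.025,0.007,-5],
  [0.031,0.038,0.011,-8],
  [0.031,0.038,0.011,-8],
])

```text
time: 25.13
tool_pos: [0.4588, 0.3496, 0.1819]
tool_rot: [0.247, 0.225, 0.923, -0.191]
contact_force: [-0.9, -0.1, -0.8]
gripper_width: 1.002
```

```bash
python3 - <<'E'
from kin import *
a=save("side","pics/s4.png");b=save("top","pics/t4.png");s,m=info()
print("shift",m.T@(np.array([.515,.279,.065])-s['tool_pos']))
cv2.imwrite("pics/c4.png",np.hstack([cv2.resize(a[130:270,240:380,::-1],None,fx=2.8,fy=2.8,interpolation=2),cv2.resize(b[120:260,200:340,::-1],None,fx=2.8,fy=2.8,interpolation=2)]))
E
```

```text
t 25.2333 j [ 0.806  0.065  1.772 -0.637  1.432 -0.148] p [0.46  0.349 0.186] tilt 36.460464164960165 az -51.13649236294481
[[-0.773  0.514  0.373]
 [ 0.325  0.825 -0.463]
 [-0.545 -0.236 -0.804]]
shift [ 0.001 -0.     0.15 ]
```

View pics/c4.png

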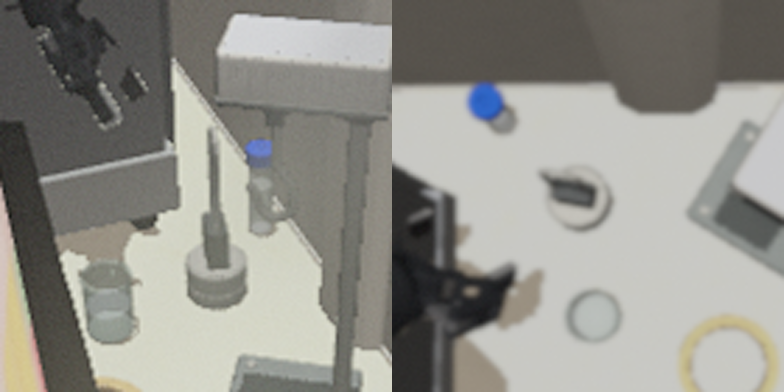

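The top crop shows the gripper coming in from the lower left towards the weight (neck about 578,190), clear of the beaker and tube. I'll advance along the tool axis.

Request:
jog_arm([
  [0,0,0.035,0],
  [0,0,0.07,0],
  [0,0,0.1,0],
  [0,0,0.12,0],
  [0.001,0,0.13,0],
])

```text
time: 25.65
tool_pos: [0.5078, 0.2869, 0.0809]
tool_rot: [0.249, 0.229, 0.922, -0.189]
contact_force: [0.3, 0.3, 0.1]
gripper_width: 0.999
```

Request:
jog_arm([
  [0,0,0.01,0],
  [0,0,0.02,0],
  [0,0,0.02,0],
])

```text
time: 25.9
tool_pos: [0.5154, 0.2797, 0.0655]
tool_rot: [0.249, 0.228, 0.922, -0.189]
contact_force: [-0.5, -0.8, -0.5]
gripper_width: 0.999
```

```bash
python3 - <<'E'
from kin import *
a=save("side","pics/s5.png");b=save("top","pics/t5.png");s,m=info();print(s['contact_force'])
cv2.imwrite("pics/c5.png",np.hstack([cv2.resize(a[150:240,270:360,::-1],None,fx=4.4,fy=4.4,interpolation=2),cv2.resize(b[145:235,220:310,::-1],None,fx=4.4,fy=4.4,interpolation=2)]))
E
```

```text
t 26.0 j [ 0.656  0.184  1.865 -0.698  1.175 -0.126] p [0.516 0.281 0.067] tilt 36.415699819324104 az -50.80388370990489
[[-0.772  0.513  0.375]
 [ 0.326  0.826 -0.46 ]
 [-0.546 -0.233 -0.805]]
[0.59  0.624 0.168]
```

View pics/c5.png

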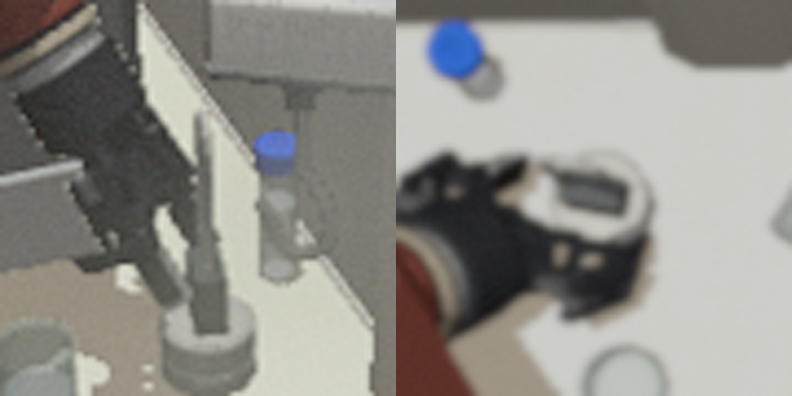

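The fingers straddle the neck, with no contact and the body clear of the bail. I'll close partway to turn the weight gently, then open, level the jaws and grip.

Request:
jog_arm([
  [0,0,0,0],
  [0,0,0,0],
  [0,0,0,0],
  [0,0,0,0],
], fingers=0.56)

```text
time: 26.33
tool_pos: [0.5152, 0.2806, 0.0666]
tool_rot: [0.25, 0.227, 0.922, -0.189]
contact_force: [-1.5, -2.2, 2.5]
gripper_width: 0.565
```

Request:
jog_arm([
  [0,0,0,0],
  [0,0,0,0],
  [0,0,0,0],
], fingers=0.52)

```text
time: 26.58
tool_pos: [0.5155, 0.2805, 0.0672]
tool_rot: [0.25, 0.227, 0.922, -0.189]
contact_force: [-3.0, -2.4, 6.7]
gripper_width: 0.522
```

Request:
jog_arm([
  [0,0,0,0],
  [0,0,0,0],
  [0,0,0,0],
], fingers=0.5)

```text
time: 26.83
tool_pos: [0.5157, 0.2806, 0.0674]
tool_rot: [0.25, 0.227, 0.922, -0.189]
contact_force: [-3.6, -3.0, 6.8]
gripper_width: 0.51
```

```bash
python3 - <<'E'
from kin import *
b=save("top","pics/t6.png");a=save("side","pics/s6.png");s,m=info();print(s['contact_force'],s['gripper_width'])
cv2.imwrite("pics/c6.png",np.hstack([cv2.resize(a[150:240,270:360,::-1],None,fx=4.4,fy=4.4,interpolation=2),cv2.resize(b[145:235,220:310,::-1],None,fx=4.4,fy=4.4,interpolation=2)]))
E
```

```text
t 26.9333 j [ 0.656  0.183  1.865 -0.7    1.178 -0.126] p [0.516 0.281 0.067] tilt 36.51955426261471 az -50.905042028842
[[-0.772  0.514  0.375]
 [ 0.325  0.825 -0.462]
 [-0.547 -0.234 -0.804]]
[-3.738 -2.178  6.423] 0.5050293303559785
```

View pics/c6.png

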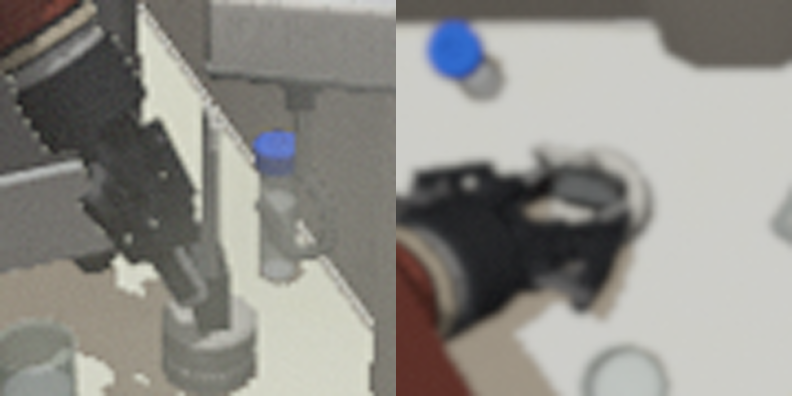

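The bail now shows slightly opened to the side view, so the weight has turned towards the jaws, upright. I'll step the turn back towards level with another partial close, then grip.

Request:
jog_arm([
  [0,0,0,0],
  [0,0,0,0],
  [0,0,0,6],
  [0,0,0,12],
  [0,0,0,12],
], fingers=0.68)

```text
time: 27.35
tool_pos: [0.5152, 0.2807, 0.0655]
tool_rot: [0.268, 0.323, 0.893, -0.161]
contact_force: [-0.0, -0.2, 0.8]
gripper_width: 0.677
```

Request:
jog_arm([
  [0,0,0,0],
  [0,0,0,0],
  [0,0,0,0],
  [0,0,0,0],
], fingers=0.49)

```text
time: 27.68
tool_pos: [0.5153, 0.2807, 0.0662]
tool_rot: [0.268, 0.322, 0.894, -0.161]
contact_force: [-2.2, 0.0, 3.7]
gripper_width: 0.499
```

Request:
jog_arm([
  [0,0,0,0],
  [0,0,0,0],
  [-0.001,0,0.002,6],
  [-0.003,0,0.004,11],
  [-0.003,0,0.004,11],
], fingers=0.68)

```text
time: 28.1
tool_pos: [0.5188, 0.277, 0.0639]
tool_rot: [0.282, 0.407, 0.858, -0.135]
contact_force: [-1.3, -0.7, -0.3]
gripper_width: 0.679
```

Request:
jog_arm([
  [0,0,0,0],
  [0,0,0,0],
  [0,0,0,0],
  [0,0,0,0],
], fingers=0.49)

```text
time: 28.43
tool_pos: [0.5187, 0.2775, 0.0644]
tool_rot: [0.282, 0.406, 0.859, -0.135]
contact_force: [-0.4, 0.8, 1.6]
gripper_width: 0.497
```

```bash
python3 - <<'E'
from kin import *
b=save("top","pics/t7.png");a=save("side","pics/s7.png");s,m=info();print(s['contact_force'],s['gripper_width'])
cv2.imwrite("pics/c7.png",np.hstack([cv2.resize(a[150:240,270:360,::-1],None,fx=4.4,fy=4.4,interpolation=2),cv2.resize(b[145:235,220:310,::-1],None,fx=4.4,fy=4.4,interpolation=2)]))
E
```

```text
t 28.5333 j [ 0.647  0.187  1.866 -0.701  1.168  0.271] p [0.519 0.277 0.064] tilt 36.40513431951881 az -50.87631978798195
[[-0.511  0.774  0.374]
 [ 0.622  0.634 -0.46 ]
 [-0.593 -0.003 -0.805]]
[-0.917  0.534  0.589] 0.49580240643694884
```

Request:
jog_arm([
  [0,0,0,0],
  [0,0,0,0],
  [0,0,0,0],
  [0,0,0,0],
  [0,0,0,0],
], fingers=0.3)

```text
time: 28.95
tool_pos: [0.5189, 0.2775, 0.0647]
tool_rot: [0.282, 0.406, 0.859, -0.135]
contact_force: [-1.2, 0.8, 3.0]
gripper_width: 0.477
```

```bash
python3 - <<'E'
from kin import *
b=save("top","pics/t7.png");a=save("side","pics/s7.png");s,m=info();print(s['contact_force'],s['gripper_width'])
cv2.imwrite("pics/c7.png",np.hstack([cv2.resize(a[150:240,270:360,::-1],None,fx=4.4,fy=4.4,interpolation=2),cv2.resize(b[145:235,220:310,::-1],None,fx=4.4,fy=4.4,interpolation=2)]))
E
```

```text
t 29.05 j [ 0.647  0.187  1.866 -0.701  1.168  0.271] p [0.519 0.277 0.065] tilt 36.41910830179729 az -50.86619047256893
[[-0.511  0.774  0.375]
 [ 0.622  0.633 -0.461]
 [-0.594 -0.002 -0.805]]
[-1.442  1.541  3.455] 0.4776713618638083
```

View pics/c7.png

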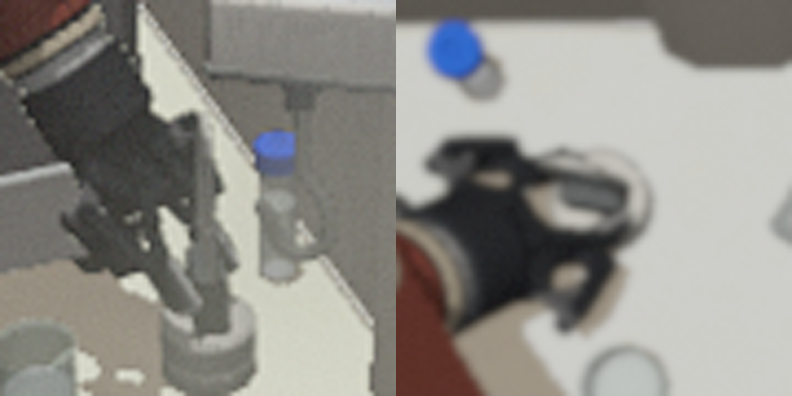

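The width of 0.477 (40.5 mm) fits either an aligned grip or a diagonal jam. The neck still looks only slightly rotated in the top crop (about 560-630, 175-215), so I'll check its pixels.

```bash
python3 - <<'E'
from kin import *
t=cv2.imread("pics/t7.png");g=cv2.cvtColor(t,cv2.COLOR_BGR2GRAY)
print("cols",250,"..")
for r in range(176,206): print(r,' '.join('%3d'%v for v in g[r,250:284]))
W=np.array([.516,.2785])
for yaw in(-14,-33,-51,38):
    Y=R.from_euler('z',yaw,degrees=True)
    print(yaw,"top",[proj("top",Y.apply([x,y,.09])+np.r_[W,0]).round(1) for x,y in((-.011,-.02),(-.011,.02),(.011,.02),(.011,-.02))])
    print("  side bail",[proj("side",Y.apply([0,y,z])+np.r_[W,0]).round(1) for y,z in((-.017,.1),(-.017,.19),(.017,.19),(.017,.1))])
s=cv2.cvtColor(cv2.imread("pics/s7.png"),cv2.COLOR_BGR2GRAY)
for r in range(176,206,2): print(r,' '.join('%3d'%v for v in s[r,308:330]))
E
```

```text
cols 250 ..
176 204 205 205 205 205 205 204 205 204 204 205 205 205 205 204 205 204 205 205 205 205 205 205 205 205 205 205 205 205 205 205 205 205 204
177 203 205 205 204 204 201 198 193 194 198 201 203 203 204 202 201 201 201 203 204 205 205 205 205 205 205 205 204 204 204 204 204 205 205
178 199 202 202 198 193 187 176 164 167 180 188 193 196 196 194 192 192 192 195 197 200 202 204 205 206 205 204 205 205 205 205 205 205 205
179 183 189 186 177 167 156 141 128 134 150 162 169 174 179 182 183 184 183 185 186 190 194 200 203 204 205 205 205 205 205 205 205 205 205
180 140 147 148 144 140 139 139 139 143 146 146 144 151 166 179 185 187 187 187 186 185 185 189 196 201 204 205 205 205 205 205 205 205 205
181  81  93 108 121 132 143 153 162 166 165 162 154 152 163 177 183 187 189 192 191 189 185 182 185 194 201 204 205 205 205 205 205 205 205
182  48  59  80  97 112 123 137 150 159 163 164 163 159 161 166 168 173 181 188 192 192 190 184 179 183 194 202 205 205 205 205 205 205 206
183  37  44  54  64  77  87  95 109 121 129 136 141 144 147 147 145 146 160 175 184 189 190 190 184 182 189 
[... 4614 characters left out ...]
 105 109  95  87 168 211 206 203 204 204 203 206 189 114
192  72  68  68  68  75  78  89 112 107 108  98  77 120 181 207 205 204 202 203 204 189 140
194  68  69  70  69  71  75  92 108 105 108 105 144 194 204 204 203 204 203 202 205 191 146
196  66  72  74  93 105  72  93 110 110 108 125 178 209 206 205 203 204 204 205 188 134 128
198 181 107  69  76  79  79  94 111 111 109 141 191 207 206 204 203 203 203 205 193 146 116
200 213 210 179 109  70  79 102 121 113 111 115 146 188 205 203 203 203 202 203 205 189 121
202 211 206 210 201 158  82  86 107 120 126 120 122 140 191 206 206 203 204 202 203 189 127
204 215 209 209 209 195 108  85 109 112 113 109 109 142 134 163 207 202 203 203 205 188 134
```

The neck edge slope hasn't changed, so the weight's yaw is still about -13°. The pads only pinched it diagonally and friction stopped it aligning. I'll regrip with the jaws turned to match the neck, lift, and then turn back to level in the air.

Request:
jog_arm([
  [0,0,0,0],
  [0.003,-0.001,-0.01,0],
  [0.005,-0.001,-0.017,-7],
  [0.005,-0.001,-0.017,-14],
  [0.005,-0.001,-0.017,-21],
], fingers=0.8)

```text
time: 29.47
tool_pos: [0.5086, 0.2881, 0.0754]
tool_rot: [0.252, 0.24, 0.919, -0.185]
contact_force: [0.9, 0.6, -0.6]
gripper_width: 0.802
```

Request:
jog_arm([
  [0,0,0,-7],
  [0,0,0,-14],
  [0,0,0.005,-15],
  [0,0,0.01,-15],
  [0,0,0.014,-15],
])

```text
time: 29.88
tool_pos: [0.514, 0.2808, 0.063]
tool_rot: [0.226, 0.122, 0.942, -0.215]
contact_force: [0.8, -0.2, 0.3]
gripper_width: 0.804
```

```bash
python3 - <<'E'
from kin import *
s,m=info();print(s['contact_force'],s['gripper_width'],bailclear(s['tool_pos'],m,[.516,.2785],-13))
W=np.r_[.516,.2785,.078];print("neck in tool",m.T@(W-s['tool_pos']))
E
```

```text
t 29.8833 j [ 0.657  0.188  1.868 -0.699  1.173 -0.346] p [0.514 0.281 0.063] tilt 36.403511618639236 az -50.98235494171116
[[-0.868  0.328  0.374]
 [ 0.133  0.877 -0.461]
 [-0.479 -0.35  -0.805]]
[ 0.834 -0.182  0.3  ] 0.8036066179504767 0.002147458616561174
neck in tool [-0.009 -0.007 -0.01 ]
```

Request:
jog_arm([
  [0,-0.004,0,0],
  [0,-0.007,0,0],
  [0,-0.007,0,0],
], fingers=0.65)

```text
time: 30.13
tool_pos: [0.5118, 0.2745, 0.0663]
tool_rot: [0.226, 0.122, 0.942, -0.215]
contact_force: [-0.5, 0.3, -0.4]
gripper_width: 0.653
```

Request:
jog_arm([
  [0,0,0,0],
  [0,0,0,0],
  [0,0,0,0],
  [0,0,0,0],
  [0,0,0,0],
], fingers=0.3)

```text
time: 30.55
tool_pos: [0.5124, 0.2756, 0.067]
tool_rot: [0.227, 0.121, 0.942, -0.215]
contact_force: [-0.9, 1.8, 4.5]
gripper_width: 0.512
```

Request:
jog_arm([
  [-0.004,-0.003,-0.006,0],
  [-0.008,-0.006,-0.013,0],
  [-0.012,-0.009,-0.02,0],
  [-0.016,-0.012,-0.027,0],
  [-0.019,-0.014,-0.033,0],
])

```text
time: 30.97
tool_pos: [0.5114, 0.2752, 0.1076]
tool_rot: [0.226, 0.121, 0.942, -0.215]
contact_force: [-0.2, 0.9, -3.2]
gripper_width: 0.492
```

```bash
python3 - <<'E'
from kin import *
s,m=info();print(s['contact_force'],s['gripper_width'])
a=save("side","pics/s8.png");b=save("top","pics/t8.png")
g=cv2.cvtColor(a,cv2.COLOR_RGB2GRAY)
for r in range(150,226,3): print(r,' '.join('%3d'%v for v in g[r,294:336]))
E
```

```text
t 30.9667 j [ 0.652  0.109  1.869 -0.681  1.23  -0.405] p [0.511 0.275 0.108] tilt 36.40677460106784 az -50.953421311290725
[[-0.868  0.326  0.374]
 [ 0.131  0.878 -0.461]
 [-0.479 -0.351 -0.805]]
[-0.178  0.854 -3.208] 0.4919280885300194
150  52  73 117 125  67  67  73 108 131 104 104 106 109 105 105 110 107 106 105 108 110 110 100 116 157 172 167 161 177 180 181 188 181 178 194 195 188 185 191 182 202 204
153  58  57  58  78  93  69  69 150 198 172 129 102 105 104 106 108 103 107 105 106 104 108  98 105 135 143 136 136 135 139 133 140 137 140 139 140 140 138 137 137 139 138
156  62  58  59  57  55  79  89 164 218 206 186 165 133 105 105 107 107 108 106 107 108 107 100 101 128 136 138 134 132 135 129 138 139 137 134 130 134 128 136 138 136 131
159  62  67  63  60  67  56  56 104 180 214 214 206 181 171 174 101 105 102 110 106 111 107  96  93 125 135 135 132 131 134 133 134 134 136 133 131 132 134 135 136 130 131
162  66  64  63  64  60  53  67 120 189 215 211 210 212 209 179 170 176  93 104 105 108 122 141 135 122 127 134 131 129 130 132 130 132 129 129 128 133 132 131 132 131 132
1
[... 2910 characters left out ...]
 150 142 138
216 145 145 159 169 143 142 145 141 144 145 149 136 111 118 124 125 128 131 127 125 114 116 114 115 131 156 164 166 176 177 176 163 157 148 182 207 206 205 205 206 206 208
219 144 144 147 145 143 145 145 146 144 145 146 137 111 107 109 115 119 122 130 149 164 167 173 169 172 163 152 147 144 132 120 118 115 142 192 210 207 205 204 206 204 206
222 147 145 145 148 149 148 147 144 145 148 151 139 117 114 113 113 116 120 118 126 126 126 122 123 122 128 122 122 121 121 115 118 119 146 186 208 207 206 206 205 206 206
225 148 152 150 147 147 149 149 147 149 149 151 140 116 108 118 118 123 126 123 123 122 124 122 123 122 123 119 127 130 132 129 124 114 147 194 210 208 207 207 207 208 208
```

The weight is lifted (about 0.33 kg) with its bail upright. It stayed upright instead of aligning with the inclined jaws, so I can hang it in this orientation, with the bail about 19° off the hook plane. I'll measure the bail top against its expected place and plan.

```bash
python3 - <<'E'
from kin import *
s,m=info()
B=np.array([.515,.278,.2376])
print("pred bail top side",proj("side",B),"top",proj("top",B))
for y in(-.02,0,.02):
    print(y,proj("side",B+np.array([.22*y,.97*y,.003])).round(1),proj("top",B+np.array([.22*y,.97*y,0])).round(1))
print("side ray at z",onz("side",315.8,163,.2376))
t=cv2.cvtColor(cv2.imread("pics/t8.png"),cv2.COLOR_BGR2GRAY)
for r in range(174,204,1): print(r,' '.join('%3d'%v for v in t[r,238:278]))
g=cv2.cvtColor(cv2.imread("pics/s8.png"),cv2.COLOR_BGR2GRAY)
for r in range(156,172): print(r,' '.join('%3d'%v for v in g[r,308:326]))
mm,_=motion(8);print(mm)
E
```

```text
t 31.0667 j [ 0.652  0.108  1.867 -0.681  1.229 -0.404] p [0.512 0.276 0.109] tilt 36.42373188186947 az -50.67003647149409
[[-0.867  0.327  0.376]
 [ 0.132  0.878 -0.459]
 [-0.481 -0.349 -0.805]]
pred bail top side [315.082 163.926] top [257.956 180.064]
-0.02 [316.1 166.8] [266.2 181.8]
0 [315.1 162.9] [258.  180.1]
0.02 [314.1 159.2] [249.7 178.3]
side ray at z [0.518 0.282 0.238]
174 204 204 203 204 204 204 204 204 203 204 203 201 199 198 198 200 201 203 203 203 204 204 204 204 204 205 204 204 204 205 204 204 204 204 205 205 204 205 204 204
175 204 204 203 204 204 203 204 204 204 203 199 195 188 185 186 190 194 197 198 198 199 201 202 203 203 203 204 203 203 203 203 204 204 204 204 204 204 205 204 204
176 203 204 203 204 203 204 204 203 203 200 190 177 168 168 174 181 186 188 188 188 189 192 195 197 198 197 196 196 195 196 197 199 202 203 204 205 204 204 204 204
177 204 204 204 204 204 204 203 203 203 199 182 160 145 145 158 171 178 181 182 182 179 179 180 182 182 181 181 181 184 183 185 188 192 197 201 204 204 204 204 204
178 204 204 204 204 204 204 203 204 203 200 186 161 131 11
[... 4846 characters left out ...]
 84 112 131 122 127 128 128 127 128 127 130
165 212 211 194 165 183 129  92  69 110 138 130 134 133 134 134 132 132 133
166 209 211 208 180 171 173  94  79  91 100 103 106 111 110 112 114 111 119
167 210 210 212 205 187 178 149  79  98 100  98  79  86  85  89  87  84  90
168 210 210 210 213 199 181 180  83 107 128 131  88 100 107 103 101 107 105
169 210 211 211 210 209 189 139  82 109 135 145 106 109 109 113 111 113 114
170 210 209 211 211 213 207 173  87 102 129 144 107 113 112 110 113 111 105
171 211 210 211 210 210 215 197 115  96 127 145 108 109 111 109 111 111 117
[np.float64(6.7), np.float64(9.3), np.float64(11.0), np.float64(16.1), np.float64(15.6), np.float64(15.8), np.float64(16.5)]
```

Bail top agrees with the prediction to within about 3 mm: (0.517, 0.278, 0.238), upright. Next is the move to a pre-insertion point 50 mm in front of the pin axis.

```bash
python3 - <<'E'
from kin import *
s,m=info();B=np.array([.517,.278,.2376])
T=s['tool_pos']-B
q=s['joint_pos']
for x,z in((-.065,.276),(-.024,.272),(-.015,.241)):
    b=O+ST.apply([x,0,z]);p=b+T;qq,e=ik(p,R.from_matrix(m),q);print(b,p,"err",e,"clear",clear(p,m),clear(p,m,.0425,.038),"shift from now",m.T@(b-B))
    q=qq;print(q)
print(T)
E
```

```text
t 31.4667 j [ 0.652  0.111  1.869 -0.681  1.228 -0.404] p [0.511 0.275 0.106] tilt 36.40587173802503 az -50.989895045159415
[[-0.869  0.326  0.374]
 [ 0.131  0.878 -0.461]
 [-0.478 -0.352 -0.805]]
[0.455 0.111 0.276] [0.449 0.108 0.145] err 1.4782342017127803e-12 clear (np.float64(0.07552248729370165), np.float64(0.03555952595571464)) (np.float64(0.072980200303404), np.float64(0.03283283859589295)) shift from now [ 0.014 -0.18   0.023]
[ 0.424 -0.343  2.21  -0.669  1.182 -0.658]
[0.489 0.089 0.272] [0.484 0.086 0.141] err 4.4545367394732693e-11 clear (np.float64(0.04421896025700481), np.float64(0.0)) (np.float64(0.04169170496514048), np.float64(0.0)) shift from now [-0.017 -0.187  0.049]
[ 0.345 -0.284  2.173 -0.673  1.118 -0.709]
[0.497 0.084 0.241] [0.491 0.081 0.11 ] err 2.762967431235719e-09 clear (np.float64(0.056234726857828085), np.float64(0.005983469755045507)) (np.float64(0.054036694533026446), np.float64(0.0032567823952238083)) shift from now [-0.009 -0.178  0.079]
[ 0.328 -0.223  2.181 -0.695  1.055 -0.672]
[-0.006 -0.003 -0.131]
```

Request:
jog_arm([
  [-0.002,-0.01,-0.01,0],
  [-0.004,-0.025,-0.015,0],
  [-0.004,-0.045,-0.012,0],
  [-0.002,-0.066,-0.008,0],
  [0,-0.088,-0.003,0],
])

```text
time: 31.88
tool_pos: [0.4816, 0.1991, 0.1404]
tool_rot: [0.226, 0.121, 0.942, -0.215]
contact_force: [0.8, 0.1, -2.8]
gripper_width: 0.498
```

Request:
jog_arm([
  [0.003,-0.022,0.005,0],
  [0.006,-0.044,0.011,0],
  [0.009,-0.064,0.017,0],
  [0.012,-0.082,0.023,0],
  [0.014,-0.092,0.026,0],
])

```text
time: 32.3
tool_pos: [0.4481, 0.1069, 0.1442]
tool_rot: [0.226, 0.122, 0.942, -0.216]
contact_force: [0.5, -0.1, -4.5]
gripper_width: 0.493
```

Request:
jog_arm([
  [0,0,0,0],
  [0,0,0,0],
  [0,0,0,0],
])

```text
time: 32.55
tool_pos: [0.4496, 0.1091, 0.1449]
tool_rot: [0.227, 0.121, 0.942, -0.215]
contact_force: [0.4, 0.3, -3.8]
gripper_width: 0.481
```

```bash
python3 - <<'E'
from kin import *
P_=[]
a=save("side","pics/s9.png")
for i in range(6): P_.append(manip.state()['tool_pos']);cams.grab_frame("side")
s,m=info();p=np.mean(P_,0);print("mean p",p,s['contact_force'],s['gripper_width'])
B=p-np.array([-.006,-.003,-.131]);print("bail est",B,"in stand",ST.inv().apply(B-O))
for n,pt in dict(pin=[-.015,0,.33],shankend=[-.015,0,.284],tip=[-.035,0,.26],bot=[-.015,0,.234],back=[-.001,0,.248],front=[-.029,0,.248],headFL=[-.055,.032,.346],headFR=[-.055,-.032,.346]).items(): print(n,proj("side",O+ST.apply(pt)).round(1))
print("bail",proj("side",B).round(1),[proj("side",B+np.array([.22*y,.97*y,z])).round(1) for y,z in((-.02,.003),(.02,.003),(-.02,-.05),(.02,-.05))])
cv2.imwrite("pics/c9.png",cv2.resize(a[140:240,295:375,::-1],None,fx=6,fy=6,interpolation=cv2.INTER_CUBIC))
E
```

```text
t 32.9 j [ 0.425 -0.342  2.21  -0.669  1.181 -0.656] p [0.449 0.109 0.145] tilt 36.404772309541094 az -50.90339503170436
[[-0.868  0.325  0.374]
 [ 0.131  0.878 -0.461]
 [-0.479 -0.351 -0.805]]
mean p [0.45  0.109 0.145] [-0.212 -0.542 -3.15 ] 0.4837292040886047
bail est [0.456 0.112 0.276] in stand [-0.065  0.002  0.276]
pin [338.7 170. ]
shankend [338.4 188.9]
tip [329.1 197.3]
bot [338.1 208. ]
back [344.6 203.5]
front [331.8 202.1]
headFL [322.4 154. ]
headFR [316.  169.4]
bail [315.5 189.3] [array([316.7, 193.3]), array([314.2, 183.2]), array([317.1, 213.5]), array([314.8, 203. ])]
```

View pics/c9.png

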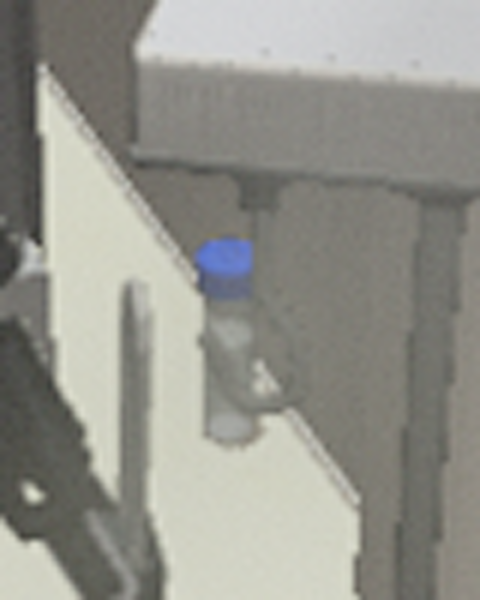

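The hook matches the stand model (tip about (205,340) and shank x about 262 in the crop, within 1 px). The bail top is at full-image (317.5, 187.2), about 4-5 mm further along +x than predicted. I'll check height and lateral position with the top view numerically.

```bash
python3 - <<'E'
from kin import *
b=save("top","pics/t9.png");g=cv2.cvtColor(b,cv2.COLOR_RGB2GRAY)
B=np.array([.456,.112,.276])
for y,z in((-.02,0),(-.01,0),(0,0),(.01,0),(.02,0),(-.017,-.1),(.017,-.1)): print(y,z,proj("top",B+np.array([.3*y,.95*y,z])).round(1))
print("headFL",proj("top",O+ST.apply([-.055,.032,.392])),"FR",proj("top",O+ST.apply([-.055,-.032,.392])))
print("base front-right",proj("top",O+ST.apply([-.06,-.075,.012])),"weight body r32 at z.12",[proj("top",B+np.r_[.032*np.cos(a),.032*np.sin(a),-.153]).round(0) for a in(0,1.57,3.14,4.71)])
for r in range(196,232): print(r,' '.join('%3d'%v for v in g[r,318:356]))
s=cv2.cvtColor(cv2.imread("pics/s9.png"),cv2.COLOR_BGR2GRAY)
for r in range(180,198): print(r,' '.join('%3d'%v for v in s[r,310:326]))
E
```

```text
-0.02 0 [338.1 205.3]
-0.01 0 [333.9 204.1]
0 0 [329.6 202.8]
0.01 0 [325.4 201.5]
0.02 0 [321.2 200.2]
-0.017 -0.1 [334.6 208.5]
0.017 -0.1 [321.5 204.6]
headFL [321.41914149 185.22799538] FR [348.93431473 202.18618401]
base front-right [349.61667498 224.19231852] weight body r32 at z.12 [array([327., 196.]), array([315., 208.]), array([327., 221.]), array([340., 208.])]
196  96  97  98  96  96  97  96  96  98  96  95  92  89  82  74  65  58  70  95 126 154 175 190 199 205 207 208 207 205 203 201 195 178 160 151 151 151 150
197  96  99 102 103 104 102 101 101 101  99  97  96  94  93  88  81  71  62  61  78 106 135 161 182 195 202 205 207 206 204 198 184 164 152 150 151 151 150
198 102 112 120 125 130 131 128 127 121 116 108 103  99  99  96  92  87  76  65  57  65  86 118 147 172 188 198 204 205 202 192 172 154 149 151 151 151 151
199 111 128 139 148 157 162 163 161 157 149 138 128 120 113 105 100  96  90  83  72  64  68  85 111 135 158 177 190 195 190 177 159 149 149 151 151 151 151
200 112 126 139 148 158 166 168 171 172 170 163 154 146 134 122 112 105 100  95  88  87  91  98 102 1
[... 5414 characters left out ...]
 206 207 206 207 203
188 209 207 209 212 205 161 124 173 180 188 209 207 206 206 206 207
189 210 209 210 210 200 147 120 170 187 190 209 206 206 204 206 205
190 210 209 208 211 198 139 115 162 183 188 209 207 207 205 204 206
191 208 209 206 211 199 141 107 152 181 182 196 207 207 205 206 204
192 210 209 210 211 196 137 104 142 177 169 183 207 206 205 204 204
193 210 209 208 210 196 126 111 131 160 156 180 208 207 205 202 203
194 210 209 208 209 193 127 107 127 150 155 181 208 206 206 205 205
195 207 209 209 210 195 127 108 122 151 159 182 208 204 205 205 206
196 206 209 210 210 194 128 115 124 149 158 183 209 205 206 203 204
197 209 208 207 210 195 130 114 124 151 151 184 207 205 205 206 204
```

Bail is about at stand x=-61 mm, y≈+1 mm, z≈0.276. I'll move forward 36 mm over the hook tip, slightly lower, and check in the side image numerically.

Request:
jog_arm([
  [-0.0055,-0.0014,0.0045,0],
  [-0.011,-0.0028,0.009,0],
  [-0.0165,-0.0042,0.0135,0],
  [-0.022,-0.0056,0.018,0],
  [-0.0275,-0.007,0.0227,0],
])

```text
time: 33.37
tool_pos: [0.4802, 0.0878, 0.1421]
tool_rot: [0.226, 0.122, 0.942, -0.215]
contact_force: [0.2, -0.1, -3.5]
gripper_width: 0.485
```

Request:
jog_arm([
  [0,0,0,0],
  [0,0,0,0],
])

```text
time: 33.53
tool_pos: [0.4796, 0.0879, 0.142]
tool_rot: [0.226, 0.122, 0.942, -0.216]
contact_force: [-0.2, -0.4, -2.8]
gripper_width: 0.483
```

```bash
python3 - <<'E'
from kin import *
a=save("side","pics/s10.png");s,m=info();print(s['contact_force'],s['gripper_width'])
B=O+ST.apply([-.025,.0,.273])
for y,z in((-.017,0),(0,.003),(.017,0)): print(proj("side",B+np.array([.34*y,.94*y,z])).round(1))
g=cv2.cvtColor(a,cv2.COLOR_RGB2GRAY)
print("cols 322..")
for r in range(166,216,2): print(r,' '.join('%3d'%v for v in g[r,322:350]))
E
```

```text
t 33.5833 j [ 0.352 -0.295  2.179 -0.671  1.126 -0.704] p [0.479 0.088 0.142] tilt 36.390722864604506 az -50.98455725554838
[[-0.868  0.327  0.373]
 [ 0.132  0.878 -0.461]
 [-0.478 -0.351 -0.805]]
[-0.011  0.278 -3.729] 0.48516001367069267
[334.1 197.3]
[333.7 191.6]
[333.3 188.3]
cols 322..
166 111 111 114 120 122 127 129 131 132 136 135 138 132 128 132 131 134 131 133 131 133 130 131 137 131 134 131 131
168 105 103 104 103  95  77  84  86  85  94  95  97  97 101 107 107 111 110 117 116 116 120 118 119 125 124 128 134
170 114 113 113 115 112 111 113 114 111 117 117 113  97  84  90  90  96  96  96  94 100 105 117 114 115 114 115 102
172 115 111 111 112 112 116 114 114 112 114 116 117 105  86  90  90  95  96  95 106 123 124 121 124 120 124 122 123
174 110 114 115 113 110 115 113 115 115 116 117 117 107  84  88  94  93  93  94 106 125 124 121 118 122 122 122 122
176 112 113 113 115 114 113 115 117 116 116 117 120 117 120 112 103 117 115 117 120 126 121 120 123 120 122 121 121
178 150 108 112 116 113 113 114 117 115 120 117 118 120 119 113 102 116 116 120 123 124 120 123 124 123 123 124
[... 1392 characters left out ...]
 123
204 203 204 203 203 203 205 187 131 123 119 122 119 118 120 120 170 195 169 178 152 119 118 119 118 116 121 122 121
206 205 202 203 203 203 205 191 135 130 119 126 118 117 120 118 147 178 170 149 147 116 116 116 117 117 125 120 123
208 207 203 202 204 203 207 189 138 131 124 121 115 114 120 124 127 132 125 123 121 118 128 141 120 120 125 122 123
210 209 206 204 204 202 204 186 138 135 118 129 135 124 123 124 130 158 186 190 193 191 180 172 168 116 120 121 123
212 157 198 205 203 205 204 188 136 129 117 129 133 123 121 127 141 164 197 204 204 204 202 180 171 192 136 120 122
214  94 130 184 205 205 204 207 199 162 114 125 130 118 124 160 201 206 204 204 205 203 204 204 199 180 181 173 111
```

The wire is at cols 331.5-336 (mid 333.5, predicted 333.7) with its top at row 190, so it is past the tip and in front of the shank. Now lower it into the bowl.

Request:
jog_arm([
  [0.0009,0.001,0.0034,0],
  [0.0017,0.0021,0.0068,0],
  [0.0022,0.003,0.0105,0],
  [0.0027,0.0039,0.0141,0],
  [0.0031,0.0048,0.0178,0],
])

```text
time: 34.0
tool_pos: [0.4848, 0.0848, 0.124]
tool_rot: [0.226, 0.121, 0.942, -0.215]
contact_force: [-0.2, -0.1, -3.3]
gripper_width: 0.483
```

Request:
jog_arm([
  [0.0005,0.001,0.0036,0],
  [0.0018,0.0027,0.0096,0],
  [0.003,0.0036,0.0116,0],
  [0.0042,0.0045,0.0136,0],
  [0.0042,0.0045,0.0136,0],
])

```text
time: 34.42
tool_pos: [0.491, 0.0833, 0.1139]
tool_rot: [0.23, 0.121, 0.941, -0.215]
contact_force: [-0.5, 0.1, 7.3]
gripper_width: 0.487
```

```bash
python3 - <<'E'
from kin import *
a=save("side","pics/s11.png");s,m=info();print(s['contact_force'],s['gripper_width'])
for x,z in((-.015,.241),(-.015,.243)):
  B=O+ST.apply([x,.0,z])
  for y,zz in((-.017,0),(0,.003),(.017,0)): print(proj("side",B+np.array([.34*y,.94*y,zz])).round(1))
g=cv2.cvtColor(a,cv2.COLOR_RGB2GRAY)
for r in range(190,236,2): print(r,' '.join('%3d'%v for v in g[r,324:352]))
E
```

```text
t 34.4667 j [ 0.335 -0.232  2.183 -0.698  1.058 -0.667] p [0.491 0.083 0.114] tilt 36.70589106608424 az -50.47321397588927
[[-0.865  0.328  0.38 ]
 [ 0.13   0.878 -0.461]
 [-0.485 -0.349 -0.802]]
[-1.654 -0.397  7.219] 0.48792599326989183
[338.6 210.1]
[338.2 204.3]
[337.7 200.9]
[338.6 209.4]
[338.2 203.6]
[337.7 200.1]
190 206 204 205 206 187 115 114 120 120 120 122 120 118 118 112 113 119 127 122 118 122 123 124 121 123 123 119 122
192 203 203 202 205 190 140 136 123 123 129 125 126 119 115 124 121 118 121 123 123 122 124 122 123 123 120 119 122
194 205 203 204 201 174 129 140 147 159 159 153 153 137 120 123 123 122 112 114 120 123 127 123 124 124 126 119 122
196 205 204 203 190 133 118 125 125 138 155 155 155 145 127 121 121 123 125 120 115 118 117 119 122 118 123 123 120
198 203 203 203 204 189 126 119 120 120 126 135 135 124 119 123 121 122 123 122 118 118 116 117 109 123 121 122 122
200 202 204 204 205 188 134 124 116 120 119 131 133 119 126 130 124 122 122 122 121 113 120 111 108 121 122 121 120
202 205 200 203 205 187 133 130 118 120 124 122 117 113 122 122 127 138 120 119 1
[... 1190 characters left out ...]
 193
224  92  93  92  90 120 183 209 208 207 210 189 108 121 144 147 109 162 211 208 207 208 209 205 207 208 208 208 208
226  94  98  97  85 127 168 191 209 208 211 189 107 136 153 126 109 168 213 208 207 208 208 208 209 207 207 209 207
228  95  95  91  93  87  91 164 212 209 209 190 107 134 158 125 110 164 214 208 206 207 207 207 207 207 209 207 208
230  93  92  90  94  85 118 158 187 211 211 191 103 137 156 126 109 167 213 209 209 207 209 207 208 208 210 208 208
232  92  92  93  93  88  92  85 132 194 215 193 107 138 154 126 107 169 213 209 210 209 208 209 208 207 207 209 210
234  91  91  91  92  88  86  90  79  96 179 198 105 136 155 125 118 172 213 209 209 209 207 209 209 208 208 209 210
```

The force changed from -3.3 to +7.3 N, so the bail is resting in the hook. I'll ease up 1.5 mm and open gradually.

Request:
jog_arm([
  [-0.0007,-0.0005,-0.0012,0],
  [-0.0007,-0.0005,-0.0012,0],
])

```text
time: 34.63
tool_pos: [0.4897, 0.0833, 0.114]
tool_rot: [0.228, 0.121, 0.942, -0.215]
contact_force: [0.0, -0.5, 6.2]
gripper_width: 0.486
```

Request:
jog_arm([
  [0,0,0,0],
  [0,0,0,0],
], fingers=0.5)

```text
time: 34.8
tool_pos: [0.4895, 0.0832, 0.1137]
tool_rot: [0.228, 0.121, 0.942, -0.215]
contact_force: [-0.1, -0.8, 7.7]
gripper_width: 0.502
```

Request:
jog_arm([
  [0,0,0,0],
  [0,0,0,0],
], fingers=0.53)

```text
time: 34.97
tool_pos: [0.4889, 0.0832, 0.1128]
tool_rot: [0.228, 0.121, 0.942, -0.215]
contact_force: [0.6, -0.7, 5.7]
gripper_width: 0.535
```

Request:
jog_arm([
  [0,0,0,0],
  [0,0,0,0],
  [0,0,0,0],
  [0,0,0,0],
], fingers=0.58)

```text
time: 35.3
tool_pos: [0.4872, 0.083, 0.1106]
tool_rot: [0.226, 0.121, 0.942, -0.216]
contact_force: [0.2, 0.5, -0.4]
gripper_width: 0.581
```

```bash
python3 - <<'E'
from kin import *
a=save("side","pics/s12.png");s,m=info();print(s['contact_force'],s['gripper_width'])
mm,_=motion(8,(slice(215,260),slice(300,370)));print(mm)
g=cv2.cvtColor(a,cv2.COLOR_RGB2GRAY)
for r in range(196,286,4): print(r,' '.join('%3d'%v for v in g[r,318:362]))
E
```

```text
t 35.35 j [ 0.335 -0.233  2.187 -0.693  1.061 -0.67 ] p [0.487 0.083 0.111] tilt 36.368187748831964 az -51.00074627567323
[[-0.869  0.325  0.373]
 [ 0.131  0.878 -0.461]
 [-0.478 -0.352 -0.805]]
[-0.075  0.633  0.126] 0.5790566624611423
[np.float64(10.1), np.float64(17.1), np.float64(16.9), np.float64(17.9), np.float64(17.6), np.float64(22.0), np.float64(21.7)]
196 184 208 206 205 205 203 204 205 204 189 130 129 136 153 166 159 159 158 143 128 121 124 126 120 111 122 126 126 125 122 122 121 121 124 121 124 120 119 123 123 128 125 123 125
200 168 210 207 203 204 205 203 204 201 208 187 126 112 121 125 128 141 137 128 152 169 122 123 126 117 109 121 121 122 123 124 122 120 122 124 121 120 121 122 123 125 122 124 125
204 204 203 203 205 204 203 203 202 203 205 190 133 126 121 121 126 131 121 110 125 130 160 185 152 120 113 117 114 111 121 125 123 120 123 118 123 122 123 124 124 121 122 121 126
208 190 209 204 204 206 203 203 203 202 205 188 133 134 141 142 138 128 118 121 121 133 124 113 116 109 116 138 122 118 123 121 122 122 121 120 119 120 123 122 123 122 122 127 125
212  94 101 169 
[... 2703 characters left out ...]
 104 115 118  93  95 102 107 113 114 114 112 107 107 103 110 110 110 108 106 110 109 116 119 129 128 109 100 102 101 104 106 102 106 105 105 104  95  99 104 107
276 149 139 100 103 102 103 105 105 105 105 107 103 106 106 103 104 110 114 110 107 109 109 112 105 109 112 111 111 106 105 102 101 104 102 100  99 104  96  82  78  93 103 105 105
280 136  96 101 103 103 102 103 105 103 102 102 103 102 100 106 101 107 100 102 102 103 104 103 103 102 101 104 103 103  97 103 105 106 103 103 106 102  90  73  80  81  86  86  88
284  97 104 103 102 102 101 105 106 104 104 105 105 106 106  98 103 105 101 104 106 102 107  99 104 105 101  97 106 104  99  98  93 100  98 101  99 103 101  93  88  79  79  78  79
```

Request:
jog_arm([
  [0,0,0,0],
  [0,0,0,0],
  [0,0,0,0],
  [0,0,0,0],
  [0,0,0,0],
])

```text
time: 36.17
tool_pos: [0.4879, 0.0831, 0.1116]
tool_rot: [0.226, 0.121, 0.942, -0.215]
contact_force: [0.4, -0.4, -0.4]
gripper_width: 0.582
```

Request:
jog_arm([
  [0,0,0,0],
  [0,0,0,0],
  [0,0,0,0],
  [0,0,0,0],
  [0,0,0,0],
])

```text
time: 36.58
tool_pos: [0.4879, 0.0831, 0.1116]
tool_rot: [0.226, 0.121, 0.942, -0.215]
contact_force: [0.5, 0.8, 1.0]
gripper_width: 0.583
```

Request:
jog_arm([
  [0,0,0,0],
  [0,0,0,0],
  [0,0,0,0],
  [0,0,0,0],
  [0,0,0,0],
], fingers=0.66)

```text
time: 37.0
tool_pos: [0.4878, 0.0831, 0.1115]
tool_rot: [0.226, 0.121, 0.942, -0.215]
contact_force: [-0.4, 0.1, -0.3]
gripper_width: 0.66
```

```bash
python3 - <<'E'
from kin import *
s,m=info();print(s['contact_force'],s['gripper_width'])
mm,A=motion(12,(slice(190,285),slice(300,375)));print(mm)
np.save('a.npy',A)
D_=np.abs(cv2.GaussianBlur(A[-1]-A[0],(5,5),0));print(np.argwhere(D_>12)[:10]+[190,300])
for r in(214,222,230): print([round(float(np.sum(np.clip(190-a[r-190,30:45],0,None)*np.arange(330,345))/np.sum(np.clip(190-a[r-190,30:45],0,None))),2) for a in A])
E
```

```text
t 37.0 j [ 0.335 -0.233  2.186 -0.694  1.061 -0.67 ] p [0.488 0.083 0.112] tilt 36.40935611937096 az -50.91174424467917
[[-0.868  0.326  0.374]
 [ 0.131  0.878 -0.461]
 [-0.479 -0.351 -0.805]]
[-0.373  0.067 -0.278] 0.6600262730518713
[np.float64(6.6), np.float64(12.7), np.float64(16.9), np.float64(17.2), np.float64(16.9), np.float64(17.2), np.float64(16.9), np.float64(15.0), np.float64(13.8), np.float64(12.6), np.float64(10.8)]
[]
[336.43, 336.39, 336.42, 336.36, 336.33, 336.29, 336.22, 336.24, 336.26, 336.22, 336.22, 336.24]
[337.14, 337.12, 337.12, 337.14, 337.11, 337.13, 337.12, 337.15, 337.16, 337.15, 337.11, 337.17]
[337.07, 337.13, 337.13, 337.09, 337.12, 337.14, 337.14, 336.97, 336.86, 336.85, 336.85, 336.87]
```

The weight hangs very quietly (bail column moving less than 0.2 px). I'll open further and withdraw straight back along the tool axis.

Request:
jog_arm([
  [0,0,0,0],
  [0,0,0,0],
  [0,0,0,0],
  [0,0,-0.006,0],
  [0,0,-0.012,0],
], fingers=0.9)

```text
time: 38.02
tool_pos: [0.483, 0.0887, 0.1212]
tool_rot: [0.226, 0.121, 0.942, -0.216]
contact_force: [-0.1, 0.0, -0.5]
gripper_width: 0.901
```

Request:
jog_arm([
  [0,0,-0.01,0],
  [0,0,-0.025,0],
  [0,0,-0.045,0],
  [0,0,-0.07,0],
  [0,0,-0.1,0],
])

```text
time: 38.43
tool_pos: [0.4447, 0.135, 0.2023]
tool_rot: [0.226, 0.121, 0.942, -0.216]
contact_force: [0.3, 0.6, 0.0]
gripper_width: 0.9
```

```bash
python3 - <<'E'
from kin import *
s,m=info();print(s['contact_force'])
F=[cams.grab_frame("side") for _ in range(24)]
A=[f[190:290,300:375].astype(float).mean(2) for f in F]
for r in(214,222,230): print([round(float(np.sum(np.clip(190-a[r-190,30:45],0,None)*np.arange(330,345))/np.sum(np.clip(190-a[r-190,30:45],0,None))),1) for a in A])
ref=A[0]; sh=[np.round(cv2.phaseCorrelate(ref[45:],a[45:])[0],2) for a in A];print(sh[::2])
cv2.imwrite("pics/s13.png",F[-1][:,:,::-1]);b=save("top","pics/t13.png")
print(s['time'],manip.state()['time'])
t0=cv2.imread("pics/t0.png");c=cv2.imread("pics/t13.png")
g=lambda im:cv2.cvtColor(im,cv2.COLOR_BGR2GRAY).astype(float)
for n,(u,v) in dict(beaker=(272,233),tube=(234,157),vial=(395,213),timer=(397,170)).items():
    w=(slice(v-14,v+15),slice(u-14,u+15));print(n,cv2.phaseCorrelate(g(t0)[w],g(c)[w]),np.abs(g(t0)[w]-g(c)[w]).mean())
E
```

```text
t 38.4333 j [ 0.486 -0.378  2.135 -0.647  1.306 -0.679] p [0.445 0.135 0.202] tilt 36.37737678667778 az -51.04164553885554
[[-0.869  0.326  0.373]
 [ 0.131  0.878 -0.461]
 [-0.478 -0.352 -0.805]]
[0.312 0.552 0.034]
[336.3, 336.3, 336.4, 336.4, 336.4, 336.4, 336.5, 336.5, 336.4, 336.5, 336.4, 336.5, 336.4, 336.3, 336.3, 336.3, 336.3, 336.3, 336.3, 336.3, 336.3, 336.3, 336.4, 336.5]
[337.1, 337.2, 337.2, 337.1, 337.1, 337.1, 337.1, 337.1, 337.1, 337.1, 337.1, 337.1, 337.1, 337.1, 337.1, 337.0, 337.0, 337.0, 337.0, 337.0, 337.1, 337.1, 337.1, 337.1]
[336.9, 336.8, 336.9, 337.2, 337.2, 337.1, 337.2, 337.1, 337.1, 337.2, 337.2, 337.1, 336.9, 336.8, 336.9, 336.8, 336.8, 336.9, 336.9, 336.9, 336.9, 336.8, 336.9, 337.1]
[array([0.5, 0. ]), array([ 0.5 , -0.52]), array([ 0.52, -0.5 ]), array([ 0.55, -0.35]), array([ 0.62, -0.3 ]), array([ 0.54, -0.27]), array([ 0.52, -0.19]), array([ 0.47, -0.12]), array([0.48, 0.02]), array([0.45, 0.  ]), array([ 0.48, -0.14]), array([ 0.52, -0.22])]
38.4333 39.6833
beaker ((0.18761485012215573, -0.5881899008034317), 0.23554113359281234) 110.41736028537456
tube ((0.02990743796362416, -0.053101867030274974), 1.0016637280852008) 7.651605231866825
vial ((0.014910155033032169, 0.03481208082798304), 0.9998843099063519) 8.412604042806183
timer ((-0.011920872644855862, -0.017665066155904796), 1.0217222604534302) 8.513674197384066
```

Request:
jog_arm([
  [0,0,-0.02,0],
  [0,0,-0.045,0],
  [0,0,-0.07,0],
  [0,0,-0.09,0],
  [0,0,-0.1,0],
])

```text
time: 40.1
tool_pos: [0.4087, 0.1821, 0.2849]
tool_rot: [0.228, 0.121, 0.942, -0.214]
contact_force: [0.5, 1.2, -0.2]
gripper_width: 0.901
```

```bash
python3 - <<'E'
from kin import *
F=[cams.grab_frame("side") for _ in range(16)]
g=lambda im:im.astype(float).mean(2)
s0=cv2.imread("pics/s0.png");w=(slice(218,256),slice(266,292));print("beaker",cv2.phaseCorrelate(g(s0)[w],g(F[-1])[w]),np.abs(g(s0)[w]-g(F[-1])[w]).mean())
A=[g(f)[190:290,300:375] for f in F]
print([np.round(cv2.phaseCorrelate(A[0][45:],a[45:])[0],2) for a in A][::3])
# weight outline: row profile through body column, bail top
f=g(F[-1]);print("col337",[int(v) for v in f[190:300:3,337]])
W=O+ST.apply([-.015,0,.044]);print("pred base centre",proj("side",W),"neck top",proj("side",W+[0,0,.09]),"body top",proj("side",W+[0,0,.044]),"L/R",proj("side",W+[.03,-.011,.02]),proj("side",W-[.03,-.011,-.02]))
for r in(262,272,280):print(r,[int(v) for v in f[r,315:362]])
s,_=info();print(s['contact_force'])
E
```

```text
beaker ((0.22602618189320012, 0.18995689702572705), 0.3536831330992276) 16.096153846153847
[array([0.5, 0. ]), array([0.46, 0.1 ]), array([0.54, 0.05]), array([ 0.53, -0.24]), array([ 0.52, -0.32]), array([ 0.53, -0.32])]
col337 [120, 124, 131, 128, 131, 132, 121, 123, 123, 120, 119, 116, 119, 115, 114, 113, 108, 105, 103, 97, 93, 86, 86, 87, 170, 173, 114, 115, 116, 115, 104, 106, 99, 149, 147, 149, 149]
pred base centre [337.10071532 269.98055955] neck top [337.54930148 242.54630909] body top [337.3136386  256.95877859] L/R [350.31510525 263.91291467] [324.08195312 264.38727446]
262 [209, 210, 208, 210, 208, 210, 211, 212, 197, 113, 98, 121, 157, 172, 175, 179, 185, 187, 178, 169, 169, 170, 170, 171, 155, 121, 121, 119, 122, 126, 126, 126, 123, 109, 107, 135, 155, 154, 151, 151, 153, 152, 154, 138, 103, 103, 104]
272 [209, 209, 211, 209, 212, 196, 147, 147, 157, 140, 104, 106, 105, 113, 121, 124, 129, 142, 146, 125, 132, 142, 128, 130, 123, 126, 130, 140, 134, 113, 107, 106, 102, 104, 106, 106, 109, 107, 106, 108, 100, 103, 104, 100, 100, 108, 108]
280 [209, 209, 212, 194, 138, 150, 152, 140, 102, 105, 103, 106, 106, 108, 108, 105, 107, 104, 107, 104, 107, 102, 104, 106, 108, 105, 105, 105, 104, 104, 102, 101, 104, 101, 105, 106, 104, 108, 106, 100, 91, 82, 84, 86, 90, 85, 94]
t 40.9 j [ 0.623 -0.432  2.04  -0.636  1.506 -0.659] p [0.409 0.181 0.282] tilt 36.41181610559169 az -50.91426128393151
[[-0.868  0.326  0.374]
 [ 0.131  0.878 -0.461]
 [-0.479 -0.351 -0.805]]
[ 0.239  0.185 -0.077]
```

The body outline at row 262 spans cols 324-349.5, against 324.1-350.3 predicted for hanging in the seat. It is quiet, and the beaker hasn't moved. Handing in.

```bash
python3 -c "
from plant import manip
print(manip.job_done())"
```

```text
the job is handed in; nothing more can be done
None
```

The check weight hangs by its bail in the bottom of the hook, and I handed the job in at about 41 s of the 64 s limit. The hand-in reports no verdict, so the result below rests on my own camera and force checks.

- **Tilting the tool:** the moves cannot tilt the tool directly. I got a 36° tilt by pushing turns against the joint limits high above the bench.
- **Steadying the hook:** I closed the open fingers round the hook and opened them slowly. The images then showed only a very small swing. I did not measure the hook's angle directly. A later check, while I was lifting the weight, showed somewhat more motion in the hook area than that, still far less than at the start.
- **Gripping the weight:** the first grip was diagonal, because friction stopped the weight turning into line with the jaws. I opened, turned the jaws to match the neck, and lifted it upright.
- **Hanging it:** the upward force on the gripper showed the hook had taken the load, so I released and backed away. The bail is turned roughly 15–20° from square to the hook.

**Last checks:**
- **Position:** the weight's outline in the side view matches the predicted hanging position within about 1 pixel (2–3 mm), and it looks upright.
- **Motion:** it moved less than about 1 mm over roughly a second.
- **Robot contact:** the force on the gripper was about zero after release. No contact with the stand showed up in the readings I looked at.
- **Bystanders:** the tube, vial and timer had not moved in the top view. The beaker was hidden from the top camera. The side view showed a shift of about 0.2 pixel, but with a weak match, so that check is less certain.

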